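# Unload the chair-leg finishing stand

### The arm

A 7-joint arm with a two-finger parallel gripper is mounted at the origin on the work surface. World frame = base frame: x ahead of the robot, y to its left, z up, the work surface at z = 0. Lengths are in m, angles in rad, forces in N, time in s.
With the tool pointing down it reaches from about 0.4 to 0.85 m from the base axis. Payload 4.5 kg.
Tool frame: the origin (TCP) lies between the finger pads; the fingertips stand 11 mm ahead of it and the grasp point (between the pads) lies 8 mm behind it (r.tip_reach is the distance from the TCP to the fingertips, in m); x points along the fingers, y is the direction in which the jaws open and shut, and the axes are right-handed (so a half turn about x gives the same grasp; the last joint's range is limited). The gripper opens to 88 mm and grips with 3 to 60 N. Pads are 18 mm wide; open, the fingers measure 123 mm over their backs; the gripper's body (75 mm by 187 mm) begins 45 mm behind the grasp point.
Start: joints at [1.156, 0.689, -0.195, 1.565, 0.157, 0.902, -0.215], TCP at [0.271, -0.563, 0.25] pointing down, gripper open.
Joint ranges: [-3.01, 3.01], [-0.46, 2.08], [-1.47, 1.51], [0.13, 2.56], [-1, 4.14], [0.04, 2.09], [-2.66, 2.66]. Speed limits (rad/s): [2.57, 2.57, 3.14, 3.14, 3.14, 3.14, 3.14].

### API

Orientations are given as a unit quaternion [x, y, z, w].
In Python, from plant import r gives the robot as it stands.
- The arm moves only by the tool drive_tool, never from a script. Its argument "deltas" is a list of rows, each a list of 3 entries, a list of its own where there are three numbers: the turn, a rotation vector about the tool's x, y, z in degrees, then the shift along the tool's x, y, z in cm, then the finger opening in cm, from 0 to 8.81. A call has 1 to 12 rows; each row shifts and turns the commanded pose from where the row before left it, along the tool's axes as they then stand; what a row does not reach is not made up. A row lasts 1/12 s, in which the tool goes at most 41.7 mm and 7.16 degrees, less where a joint would pass 70% of its speed; a pose out of reach is approached as far as the arm can. A call is refused whole if a number of a shift passes 4.17 or a number of a turn 7.16, either way. A call with a gripper value outside its range is refused whole. The fingers move at their own pace and stop on an object; "force" is the grip in N (left out, the last holds). Time passes only in rows, so rows that do not move let the fingers close. It gives the time, the measured TCP pose, the force and the opening at its end, in the units of the state.
- r.get_state(): the state, without advancing time (a new reading comes with each control period).
- r.snapshot(name): name is "side" or "top" or "wrist"; returns a dict with "color" (400x640x3 uint8, red, green, blue), "fov_y" (degrees; the focal length in pixels is half the picture's height over the tangent of half this angle, whatever the lens; pixels are square), "cx", "cy" (the principal point, pixels), "k1" (the pictures are not rectified: a ray, as slopes to the right and down, at radius r is drawn at 1 + k1 r^2 times it, then the intrinsics apply), "extrinsics" (4x4, takes a point from world to camera coordinates); the wrist camera has in their place "tool_from_camera" (4x4, takes a point from camera to tool coordinates, whose origin is the TCP and whose axes are the tool frame's). Camera axes: x right, y up, looking along -z (the intrinsics and any distortion apply to the point x, -y, -z); pixel columns grow to the right and rows downward; lengths in m; the calibration is good to about 2 mm. A picture is of the moment at which its call begins: read the wrist's pose just before it. There is no depth.
- r.finish_job(): hands the job in, once; it reports no verdict.
The state is a dict: "clock": time; "q": joint angles; "qd": joint speeds; "joint_torque": joint torques, N m; "tool_pos": TCP position; "eef_rot": TCP orientation; "contact_force": force on the tool from outside, world axes, zero at the start; "moment": the same for the moment, N m; "opening": opening from 0.0 (shut) to 1.0 (fully open).
Only numpy, scipy, OpenCV 4.12 (cv2) and the standard library are available. Lean on these libraries where they do the work, as an engineer would, in place of code of your own. Each camera call takes 0.05 s, during which the arm holds its last target. There are 200 camera calls.

### The job

First throw the stand's clamp lever fully over. Then clear the sanding float off the crate and lay it flat on its sole in the tool tray, work each chair leg that is in the stand loose by rocking it from side to side, and stand the legs foot down in the crate, one to a cell, setting them down rather than dropping them. Leave the other things on the bench where they are.

Things in the scene. Friction and masses are not known exactly. Their poses are not given: they have to be found in the camera images.
- stand: Fixed wooden finishing stand, 110 (x) x 435 (y) mm, top 70 mm high. Origin: on the bench under the middle of the row of four sockets; its y axis runs along the row, socket centres at y = -127.5, -42.5, 42.5, 127.5 mm, x = 0. Each socket is a 44 mm square hole, floor 12 mm above the bench. The clamp lever stands on the low end at y = 225 mm.
- keepers (a point): Point on the stand's top at the middle of the row (x = 0, y = 0, 70 mm up). Each socket has two dark-wood keeper shoes, at the stand's -x and +x, 0.7 mm from the leg's shaft, 40 to 70 mm above the bench, overhanging the foot: a straight pull stops after about 4 mm, however hard. A shoe slides outward along x only when pushed (15 N), at most 14 mm, and stays there.
- rock_axis (a point): Point on the stand: middle of the row, 12 mm up (height of the socket floors). To free a leg, rock it about its foot along the stand's x, one way and then the other, by 0.22 to 0.28 rad each (a few N at 140 mm up the leg): it pushes each shoe back. Each must go back at least 7 mm; then the leg lifts out with little force. Repeat if it still holds.
- clamp (a joint): Clamp lever of the stand, rad: 0 leaning to the stand's -x (shut), 1.0 leaning to its +x (released). Turns about an axis along the stand's y and stays where left; pushed at its tip towards +x.
- clamp_tip (a point): Tip of the clamp lever (85 mm lever; its pivot lies below, midway between the two end positions of the tip).
- crate: Loose heavy wooden crate (2 kg), outside 184 (x) x 264 (y) x 85 mm high. Origin: centre of its underside. Floor 8 mm thick. 2 x 3 square cells, 56 mm clear, 77 mm deep, between 24 mm battens: cell centres at x = -40, 40 and y = -80, 0, 80 mm. It stands flat on the bench.
- float: Wooden hand sanding float: flat sole 160 (x) x 70 (y) x 16 mm with a grip ridge on top along its x, 110 x 26 mm, from 16 to 52 mm up. 0.25 kg. Origin: centre of its underside. At the start it lies across the top of the crate.
- tray: Fixed shallow open steel tool tray, 130 (x) x 240 (y) mm outside, wall and bottom 5 mm thick, rim 16 mm high. Origin: centre of its underside.
- leg0: Turned light-wood chair leg, 176 mm tall, round, about 0.12 kg; may be absent. Origin: centre of its flat underside; z runs up the leg. Foot 24 mm diameter at the floor, 40 mm from 7 to 21 mm up, shoulder at 24 mm; shaft 26 mm diameter from 24 to 160 mm; knob head 31 mm at 165 to 171 mm. At first wedged, foot down, in the stand's socket at y = -127.5 mm.
- leg1: Turned light-wood chair leg, 176 mm tall, round, about 0.12 kg; may be absent. Origin: centre of its flat underside; z runs up the leg. Foot 24 mm diameter at the floor, 40 mm from 7 to 21 mm up, shoulder at 24 mm; shaft 26 mm diameter from 24 to 160 mm; knob head 31 mm at 165 to 171 mm. At first wedged, foot down, in the stand's socket at y = -42.5 mm.
- leg2: Turned light-wood chair leg, 176 mm tall, round, about 0.12 kg; may be absent. Origin: centre of its flat underside; z runs up the leg. Foot 24 mm diameter at the floor, 40 mm from 7 to 21 mm up, shoulder at 24 mm; shaft 26 mm diameter from 24 to 160 mm; knob head 31 mm at 165 to 171 mm. At first wedged, foot down, in the stand's socket at y = 42.5 mm.
- leg3: Turned light-wood chair leg, 176 mm tall, round, about 0.12 kg; may be absent. Origin: centre of its flat underside; z runs up the leg. Foot 24 mm diameter at the floor, 40 mm from 7 to 21 mm up, shoulder at 24 mm; shaft 26 mm diameter from 24 to 160 mm; knob head 31 mm at 165 to 171 mm. At first wedged, foot down, in the stand's socket at y = 127.5 mm.
- hammer: Bystander: hammer lying on the bench, 260 mm; origin between its ends underneath.
- driver: Bystander: screwdriver lying on the bench, 200 mm.
- glue: Bystander: standing glue bottle, 60 mm diameter, 170 mm high; origin under its centre.
- tin: Bystander: standing wax tin, 64 mm diameter, 70 mm high; origin under its centre.
- screwbox: Bystander: cardboard box of screws, 80 x 120 x 70 mm; origin under its centre.
- offcuts: Bystander: stack of two wood offcuts, 90 x 200 x 44 mm; origin under its centre.

How it is judged:
By the outcome, as a careful person would: the job done as asked, in the order asked, and still so for the second after the job is handed in, with the robot touching nothing.
Of leg0, leg1, leg2, leg3 only 3 to 4 are there at a start; the rules pass over those that are not, and their reading is None.
At some moment in a run one of float, crate may be knocked a few centimetres aside while the robot is not near it.
It also fails if it takes over 210 s, if anything falls off the work surface, if the arm or the gripper's body presses on something with over 40 N, if the wrist force passes 120 N, or if a joint passes its speed limit or range.

## Working session

There is one attempt and no reset: what is moved stays moved. The work goes in short steps, Python scripts to look and compute and a tool call to move; the robot and the scene stay as the last step left them, time stands still between calls to the robot, and variables do not carry over. Pictures are saved under pics/ and viewed, about 12 in all and at most 16, crops included, and the job is handed in when it is done.

Besides the shell and the picture viewer there is one more tool, called after "Emit:" as a command line: name --argument value ..., lists and objects as JSON in quotes. drive_tool: Moves the arm, as the interface text tells. Its arguments: {"type":"object","properties":{"deltas":{"type":"array","items":{"type":"array"}},"force":{"type":"number"}},"required":["deltas"]}

```bash
ls; mkdir -p pics
python3 - <<'E'
from plant import r
import cv2,pickle
s=r.get_state(); print({k:s[k] for k in('clock','tool_pos','eef_rot','opening','contact_force')}, r.tip_reach)
for n in('side','top'):
    d=r.snapshot(n); cv2.imwrite(f'pics/{n}0.png',d['color'][:,:,::-1]); pickle.dump(d,open(f'{n}0.pkl','wb'))
    print(n,d['fov_y'],d['cx'],d['cy'],d['k1'],d['extrinsics'])
E
```

```text
pics
{'clock': 0.0, 'tool_pos': array([ 0.27088235, -0.56256273,  0.24890268]), 'eef_rot': array([-0.68917509, -0.15800546,  0.68956636, -0.15674887]), 'opening': 1.0019511931923684, 'contact_force': array([ 0.43951902, -0.2638281 , -1.08044748])} 0.011
side 54.82250447278957 319.26177281268724 200.00945647086826 -0.09425262040408706 [[-0.82631626 -0.56275128  0.02263715  0.38182402]
 [ 0.33994203 -0.4663016   0.81670205 -0.29597159]
 [-0.44904438  0.6825495   0.5766154  -0.83244255]
 [ 0.          0.          0.          1.        ]]
top 43.64517226390649 314.27770567248444 201.30214058101657 -0.15490112700638856 [[ 0.02443859 -0.99967493  0.00726603 -0.078774  ]
 [ 0.99874854  0.0247319   0.04347045 -0.53497826]
 [-0.04363602  0.00619458  0.99902829 -1.52986309]
 [ 0.          0.          0.          1.        ]]
```

View pics/top0.png

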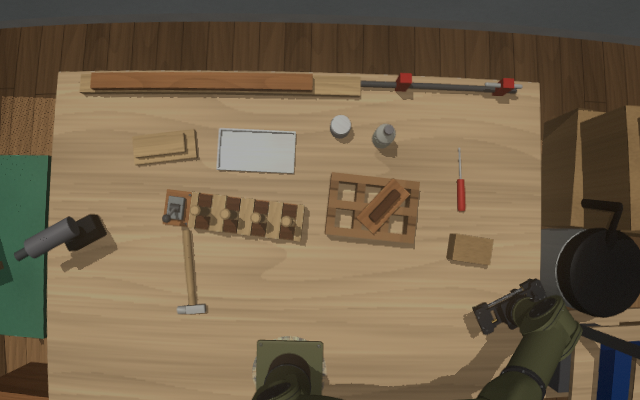

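View pics/side0.png

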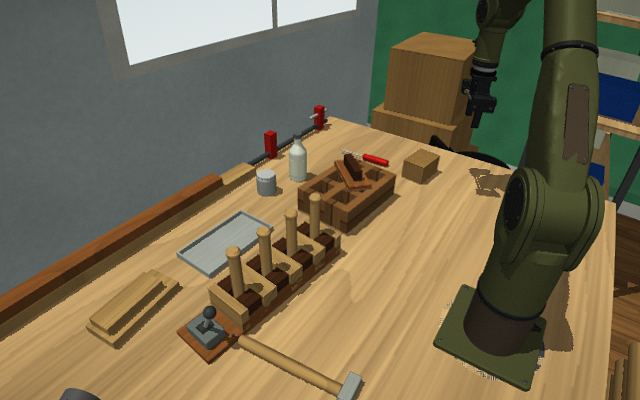

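```bash
cat > h.py <<'E'
import numpy as np,cv2,pickle
from scipy.spatial.transform import Rotation as R
def snap(n,tag):
    from plant import r
    d=r.snapshot(n); cv2.imwrite(f'pics/{n}{tag}.png',d['color'][:,:,::-1]); pickle.dump(d,open(f'{n}{tag}.pkl','wb')); return d
def load(t): return pickle.load(open(t+'.pkl','rb'))
def K(d):
    f=200/np.tan(np.radians(d['fov_y'])/2); return np.array([[f,0,d['cx']],[0,f,d['cy']],[0,0,1.]]),np.array([d['k1'],0,0,0.])
F=np.diag([1,-1,-1.])
def ext(d,T=None):
    if 'extrinsics' in d: E=np.array(d['extrinsics'])
    else: E=np.linalg.inv(T@np.array(d['tool_from_camera']))
    return F@E[:3,:3],F@E[:3,3]
def toolT(s):
    T=np.eye(4);T[:3,:3]=R.from_quat(s['eef_rot']).as_matrix();T[:3,3]=s['tool_pos'];return T
def ray(d,uv,T=None):
    k,c=K(d);A,t=ext(d,T)
    p=cv2.undistortPoints(np.array(uv,float).reshape(-1,1,2),k,c).reshape(-1,2)
    return -A.T@t,np.c_[p,np.ones(len(p))]@A
def onz(d,uv,z,T=None):
    o,v=ray(d,uv,T); return o+v*((z-o[2])/v[:,2:])
def proj(d,P,T=None):
    k,c=K(d);A,t=ext(d,T)
    return cv2.projectPoints(np.array(P,float).reshape(-1,1,3),cv2.Rodrigues(A)[0],t,k,c)[0].reshape(-1,2)
def tri(d1,u1,d2,u2):
    o,v=ray(d1,[u1]);p,w=ray(d2,[u2]);v=v[0];w=w[0]
    a=np.linalg.lstsq(np.c_[v,-w],p-o,rcond=None)[0];x,y=o+a[0]*v,p+a[1]*w
    return (x+y)/2,np.linalg.norm(x-y)
E
python3 - <<'E'
from h import *
d=load('top0');i=d['color'][:,:,::-1]
cv2.imwrite('pics/tc.png',cv2.resize(i[115:250,155:425],None,fx=2.96,fy=2.96,interpolation=cv2.INTER_CUBIC))
d=load('side0');i=d['color'][:,:,::-1]
cv2.imwrite('pics/sc.png',cv2.resize(i[140:370,170:410],None,fx=2.6,fy=2.6,interpolation=cv2.INTER_CUBIC))
E
```

```text
(no output)
```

View pics/tc.png

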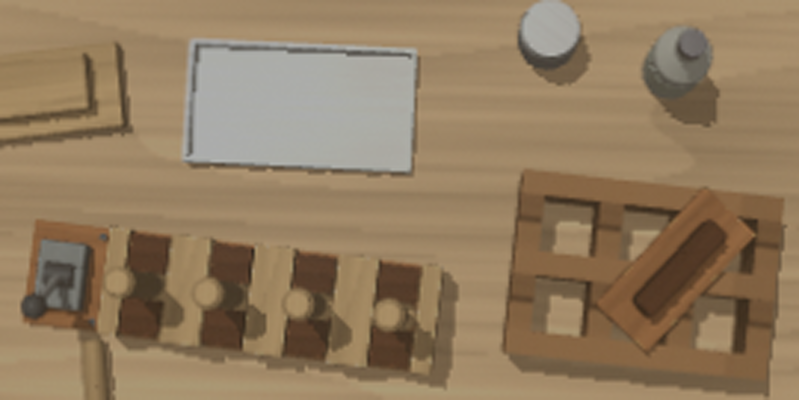

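View pics/sc.png

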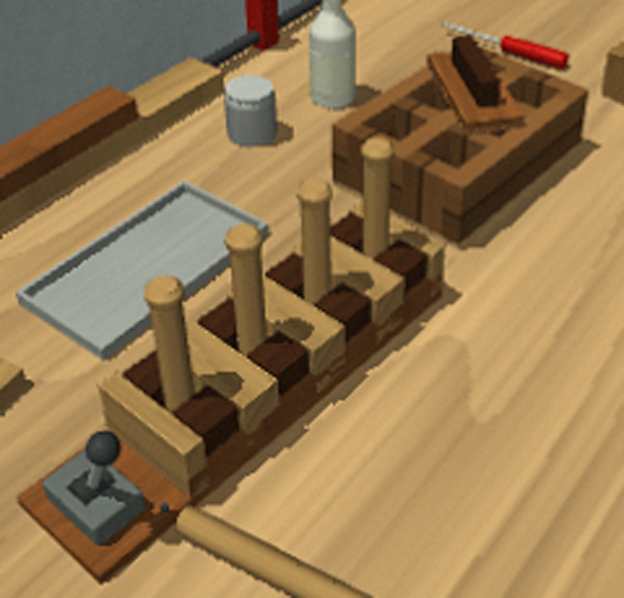

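Run:
```python
from h import *
np.set_printoptions(precision=4,suppress=True)
t,s=load('top0'),load('side0')
T=lambda l:np.array(l,float)/2.96+[155,115]-.33
S=lambda l:np.array(l,float)/2.6+[170,140]-.3
H=T([(118,281),(208,293),(298,304),(391,316)]);hs=S([(164,288),(243,235),(315,190),(377,146)])
h=onz(t,H,.187);print('heads',h)
for a,b in zip(H,hs): print(tri(t,a,s,b))
print('ang',np.degrees(np.arctan2(*(h[0]-h[3])[:2])), 'mid',h.mean(0),np.linalg.norm(h[0]-h[3]))
print('ball',tri(t,T([(34,305)])[0],s,S([(102,448)])[0]))
print('stand corners',onz(t,T([(112,228),(100,333),(441,265),(430,377)]),.07))
c=onz(t,T([(522,170),(784,198),(770,365),(505,352)]),.085);print('crate',c,c.mean(0))
f=onz(t,T([(707,187),(755,235),(648,352),(598,308)]),.101);print('float',f,f.mean(0),np.linalg.norm(f[0]-f[3]),np.linalg.norm(f[0]-f[1]))
g=onz(t,T([(707,220),(728,237),(654,318),(635,299)]),.137);print('grip',g,g.mean(0),np.linalg.norm(g[0]-g[3]),np.linalg.norm(g[0]-g[1]))
r_=onz(t,T([(190,40),(417,48),(411,173),(183,160)]),.016);print('tray',r_,r_.mean(0))
```

```text
heads [[0.4981 0.2646 0.187 ]
 [0.4891 0.1797 0.187 ]
 [0.4811 0.0956 0.187 ]
 [0.4722 0.0093 0.187 ]]
(array([0.4976, 0.2652, 0.1826]), np.float64(0.0014656409738669758))
(array([0.4893, 0.1805, 0.1829]), np.float64(0.0003281877074252443))
(array([0.4807, 0.0959, 0.1815]), np.float64(0.00108501255499642))
(array([0.4728, 0.0099, 0.1835]), np.float64(0.0014632604437303963))
ang 5.7777433661417215 mid [0.4851 0.1373 0.187 ] 0.25665732955372994
ball (array([0.4736, 0.3662, 0.1099]), np.float64(0.0006135032597826782))
stand corners [[ 0.554   0.3002  0.07  ]
 [ 0.4475  0.3089  0.07  ]
 [ 0.5248 -0.0339  0.07  ]
 [ 0.4124 -0.0257  0.07  ]]
crate [[ 0.621  -0.1124  0.085 ]
 [ 0.6    -0.3764  0.085 ]
 [ 0.4324 -0.3649  0.085 ]
 [ 0.4395 -0.0997  0.085 ]] [ 0.5232 -0.2384  0.085 ]
float [[ 0.6074 -0.2955  0.101 ]
 [ 0.561  -0.3442  0.101 ]
 [ 0.4431 -0.2399  0.101 ]
 [ 0.4852 -0.1897  0.101 ]] [ 0.5242 -0.2673  0.101 ] 0.1616522894896361 0.06727785314491216
grip [[ 0.572  -0.2901  0.137 ]
 [ 0.5561 -0.3108  0.137 ]
 [ 0.4765 -0.2405  0.137 ]
 [ 0.4943 -0.2218  0.137 ]] [ 0.5247 -0.2658  0.137 ] 0.10348804844769355 0.026107585864891387
tray [[ 0.7577  0.2379  0.016 ]
 [ 0.7541 -0.002   0.016 ]
 [ 0.6221  0.0006  0.016 ]
 [ 0.6302  0.2403  0.016 ]] [0.691  0.1192 0.016 ]
```

```bash
cat >> h.py <<'E'
def rotdown(yaw):
    "tool pointing down, jaw axis y_t at yaw (deg) in world"
    a=np.radians(yaw);x=np.array([0,0,-1.]);y=np.array([np.cos(a),np.sin(a),0]);return np.c_[x,y,np.cross(x,y)]
def st():
    from plant import r
    s=r.get_state();Rm=R.from_quat(s['eef_rot']).as_matrix()
    print('t%.2f'%s['clock'],'p',np.round(s['tool_pos'],4),'open',round(s['opening'],3),'F',np.round(s['contact_force'],1),'jawyaw %.1f'%np.degrees(np.arctan2(Rm[1,1],Rm[0,1])),'xt',np.round(Rm[:,0],3))
    print(' q',np.round(s['q'],2));return s,Rm
def go(P,yaw,s=None,tilt=None):
    s,Rm=st();Rt=rotdown(yaw)
    rv=np.degrees(R.from_matrix(Rm.T@Rt).as_rotvec())
    print(' turn(deg,tool)',np.round(rv,2),' shift now-axes cm',np.round(Rm.T@(np.array(P)-s['tool_pos'])*100,2),' shift final-axes cm',np.round(Rt.T@(np.array(P)-s['tool_pos'])*100,2))
a_s=np.radians(-5.78);S0=np.array([.4851,.1373,0])
def stand(x,y,z): return S0+np.array([x*np.cos(a_s)-y*np.sin(a_s),x*np.sin(a_s)+y*np.cos(a_s),z])
E
python3 - <<'E'
from h import *
go(stand(-.095,.225,.20),-5.8)
go(stand(-.095,.225,.20),180-5.8)
E
```

```text
t0.10 p [ 0.2709 -0.5627  0.249 ] open 1.004 F [-0.4 -1.3  0.1] jawyaw -64.3 xt [-0.001  0.001 -1.   ]
 q [ 1.16  0.69 -0.19  1.57  0.16  0.9  -0.22]
 turn(deg,tool) [-5.849e+01 -4.000e-02  9.000e-02]  shift now-axes cm [  5.02 -77.91 -53.33]  shift final-axes cm [  4.9    4.73 -94.3 ]
t0.10 p [ 0.2709 -0.5627  0.249 ] open 1.004 F [-0.4 -1.3  0.1] jawyaw -64.3 xt [-0.001  0.001 -1.   ]
 q [ 1.16  0.69 -0.19  1.57  0.16  0.9  -0.22]
 turn(deg,tool) [1.2151e+02 1.0000e-01 5.0000e-02]  shift now-axes cm [  5.02 -77.91 -53.33]  shift final-axes cm [ 4.9  -4.73 94.3 ]
```

Emit:
drive_tool --deltas '[[[-6.5, 0, 0], [0, 0, 0], 0], [[-6.5, 0, 0], [0, 0, 0], 0], [[-6.5, 0, 0], [0, 0, 0], 0], [[-6.5, 0, 0], [0, 0, 0], 0], [[-6.5, 0, 0], [0, 0, 0], 0], [[-6.5, 0, 0], [0, 0, 0], 0], [[-6.5, 0, 0], [0, 0, 0], 0], [[-6.5, 0, 0], [0, 0, 0], 0], [[-6.5, 0, 0], [0, 0, 0], 0]]'

```text
clock: 0.85
tool_pos: [0.2709, -0.5629, 0.2493]
eef_rot: [0.523, 0.476, -0.523, 0.475]
contact_force: [-1.0, -0.3, -1.3]
opening: 0.339
```

Emit:
drive_tool --deltas '[[[0, 0, 0], [0, 2.5, -3.2], 0], [[0, 0, 0], [0, 2.5, -3.2], 0], [[0, 0, 0], [0, 2.5, -3.2], 0], [[0, 0, 0], [0, 2.5, -3.2], 0], [[0, 0, 0], [0, 2.5, -3.2], 0], [[0, 0, 0], [0, 2.5, -3.2], 0], [[0, 0, 0], [0, 2.5, -3.2], 0], [[0, 0, 0], [0, 2.5, -3.2], 0], [[0, 0, 0], [0, 0, -4], 0], [[0, 0, 0], [0, 0, -4], 0], [[0, 0, 0], [0, 0, -4], 0], [[0, 0, 0], [0, 0, -4], 0]]'

```text
clock: 1.85
tool_pos: [0.5118, -0.1675, 0.2494]
eef_rot: [-0.524, -0.474, 0.525, -0.474]
contact_force: [0.8, 0.6, 0.8]
opening: 0.006
```

Emit:
drive_tool --deltas '[[[0, 0, 0], [0, 0, -4], 0], [[0, 0, 0], [0, 0, -4], 0], [[0, 0, 0], [0, 0, -4], 0], [[0, 0, 0], [0, 0, -4], 0], [[0, 0, 0], [0, 0, -4], 0], [[0, 0, 0], [0, -1.9, -4.1], 0], [[0, 0, 0], [0, -1.9, -4.1], 0], [[0, 0, 0], [0, -1.9, -4.1], 0], [[0, 0, 0], [0, -1.9, -4.1], 0], [[0, 0, 0], [0, -1.9, -4.1], 0], [[0, 0, 0], [0, -1.9, -4.1], 0], [[0, 0, 0], [0, -1.9, -4.1], 0]]'

```text
clock: 2.85
tool_pos: [0.4358, 0.3068, 0.2495]
eef_rot: [-0.524, -0.474, 0.525, -0.474]
contact_force: [1.4, 0.4, -0.3]
opening: 0.009
```

```bash
python3 -c "
from h import *
go(stand(-.095,.225,.102),-5.8)"
```

```text
t2.85 p [0.4358 0.3068 0.2495] open 0.009 F [ 1.4  0.4 -0.3] jawyaw -5.8 xt [-0.    -0.001 -1.   ]
 q [-0.46  0.59 -0.39  1.84  0.31  0.78 -1.11]
 turn(deg,tool) [0.01 0.04 0.01]  shift now-axes cm [14.74 -2.89 -6.15]  shift final-axes cm [14.75 -2.89 -6.14]
```

Emit:
drive_tool --deltas '[[[0, 0, 0], [0, -1.5, -3.1], 0], [[0, 0, 0], [0, -1.4, -3.04], 0], [[0, 0, 0], [3, 0, 0], 0], [[0, 0, 0], [3, 0, 0], 0], [[0, 0, 0], [3, 0, 0], 0], [[0, 0, 0], [3, 0, 0], 0], [[0, 0, 0], [2.75, 0, 0], 0], [[0, 0, 0], [0, 1.5, 0], 0], [[0, 0, 0], [0, 1.5, 0], 0]]'

```text
clock: 3.6
tool_pos: [0.4422, 0.3655, 0.0998]
eef_rot: [-0.522, -0.475, 0.526, -0.475]
contact_force: [1.3, 0.4, -0.1]
opening: 0.004
```

Emit:
drive_tool --deltas '[[[0, 0, 0], [0, 1, 0], 0], [[0, 0, 0], [0, 1, 0], 0], [[0, 0, 0], [0, 1, 0], 0], [[0, 0, 0], [0, 1, 0], 0]]'

```text
clock: 3.93
tool_pos: [0.4846, 0.3623, 0.1025]
eef_rot: [0.525, 0.474, -0.524, 0.474]
contact_force: [-1.1, -0.1, 1.2]
opening: 0.003
```

Emit:
drive_tool --deltas '[[[0, 0, 0], [0, 1, 0], 0], [[0, 0, 0], [0, 1, 0], 0], [[0, 0, 0], [0, 0.8, 0], 0]]'

```text
clock: 4.18
tool_pos: [0.513, 0.3589, 0.1021]
eef_rot: [0.525, 0.474, -0.525, 0.474]
contact_force: [-0.9, 0.5, -1.8]
opening: 0.003
```

```bash
python3 -c "
from h import *
st();d=snap('side',1);i=d['color'][:,:,::-1]
cv2.imwrite('pics/s1c.png',cv2.resize(i[200:380,110:350],None,fx=2.5,fy=2.5,interpolation=cv2.INTER_CUBIC))"
```

```text
t4.18 p [0.513  0.3589 0.1021] open 0.003 F [-0.9  0.5 -1.8] jawyaw -5.8 xt [ 0. -0. -1.]
 q [-0.51  0.9  -0.32  1.67  0.42  0.65 -1.16]
```

View pics/s1c.png

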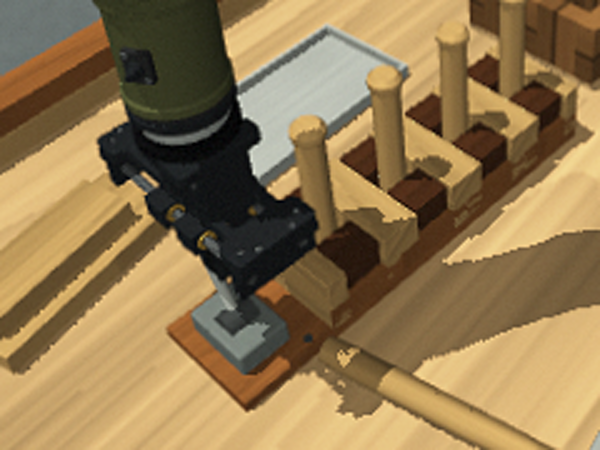

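Emit:
drive_tool --deltas '[[[0, 0, 0], [0, 0.5, 0], 0], [[0, 0, 0], [0, 0.3, 0], 0]]'

```text
clock: 4.4
tool_pos: [0.5189, 0.3584, 0.1019]
eef_rot: [-0.524, -0.474, 0.525, -0.474]
contact_force: [-7.4, 0.7, 2.0]
opening: 0.009
```

Emit:
drive_tool --deltas '[[[0, 0, 0], [0, 0.3, 0], 0], [[0, 0, 0], [0, 0.3, 0], 0]]'

```text
clock: 4.57
tool_pos: [0.5193, 0.3584, 0.1018]
eef_rot: [-0.52, -0.477, 0.527, -0.473]
contact_force: [-18.2, -1.2, 9.8]
opening: 0.001
```

Emit:
drive_tool --deltas '[[[0, 0, 0], [0, 0.2, 0], 0], [[0, 0, 0], [0, 0.2, 0], 0]]'

```text
clock: 4.73
tool_pos: [0.5195, 0.3584, 0.1017]
eef_rot: [-0.518, -0.478, 0.529, -0.473]
contact_force: [-23.7, -2.7, 13.8]
opening: 0.006
```

Emit:
drive_tool --deltas '[[[0, 0, 0], [0, -1.3, 0], 0], [[0, 0, 0], [0, -1.5, 0], 0], [[0, 0, 0], [-3.7, 0, 0], 8.8], [[0, 0, 0], [-3.7, 0, 0], 8.8], [[0, 0, 0], [-3.7, 0, 0], 8.8], [[0, 0, 0], [-3.7, 0, 0], 8.8], [[0, 0, 0], [0, -3, -3], 8.8], [[0, 0, 0], [0, -3, -3], 8.8]]'

```text
clock: 5.4
tool_pos: [0.4526, 0.4242, 0.2533]
eef_rot: [0.529, 0.471, -0.524, 0.473]
contact_force: [-0.1, 1.4, -0.6]
opening: 0.435
```

```bash
python3 -c "
from h import *
st();d=snap('top',2);e=snap('side',2)
a=cv2.resize(d['color'][115:250,155:425,::-1],None,fx=2.96,fy=2.96,interpolation=cv2.INTER_CUBIC)
b=cv2.resize(e['color'][270:380,150:350,::-1],None,fx=1.8,fy=1.8,interpolation=cv2.INTER_CUBIC)
c=np.zeros((600,800,3),np.uint8);c[:a.shape[0],:a.shape[1]]=a[:, :800];c[400:400+b.shape[0],:b.shape[1]]=b
cv2.imwrite('pics/m2.png',c)"
```

```text
t5.40 p [0.4526 0.4242 0.2533] open 0.435 F [-0.1  1.4 -0.6] jawyaw -6.2 xt [ 0.006  0.003 -1.   ]
 q [-0.61  0.69 -0.39  1.58  0.32  0.93 -1.22]
```

View pics/m2.png

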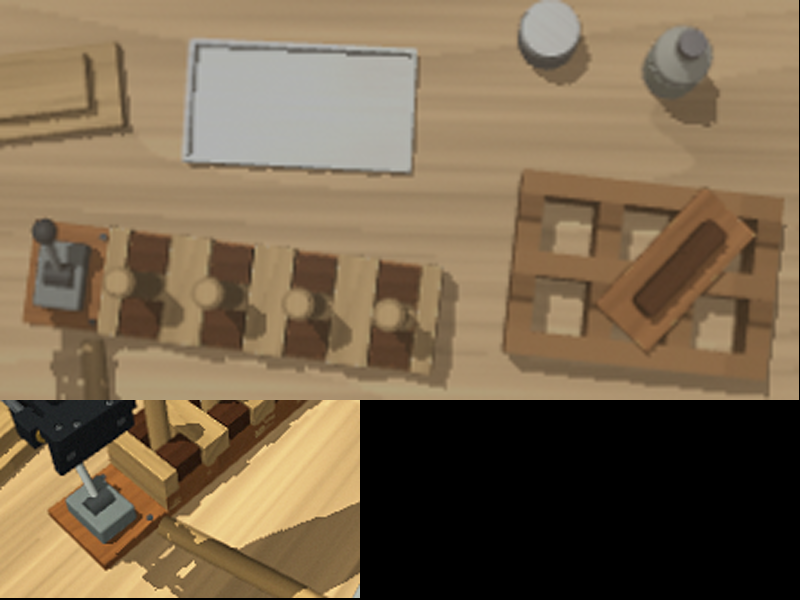

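```bash
python3 -c "
from h import *
t=load('top2');print(onz(t,np.array([(44,232)])/2.96+[155,115]-.33,.11)-stand(.0345,.225,.11))
go([.5245,-.2665,.2533],48.7)"
```

```text
[[4.06499188e-03 1.24872594e-03 9.71445147e-17]]
t5.50 p [0.442  0.433  0.2518] open 0.527 F [-1.5 -0.  -0.1] jawyaw -5.1 xt [-0.003  0.008 -1.   ]
 q [-0.62  0.7  -0.41  1.58  0.31  0.93 -1.22]
 turn(deg,tool) [-5.376e+01 -5.100e-01  1.000e-02]  shift now-axes cm [-0.72 14.38 68.95]  shift final-axes cm [ -0.15 -47.11  52.37]
```

Emit:
drive_tool --deltas '[[[0, 0, 0], [0, 0.85, 4.06], 8.8], [[0, 0, 0], [0, 0.85, 4.06], 8.8], [[0, 0, 0], [0, 0.85, 4.06], 8.8], [[0, 0, 0], [0, 0.85, 4.06], 8.8], [[0, 0, 0], [0, 0.85, 4.06], 8.8], [[0, 0, 0], [0, 0.85, 4.06], 8.8], [[0, 0, 0], [0, 0.85, 4.06], 8.8], [[0, 0, 0], [0, 0.85, 4.06], 8.8], [[0, 0, 0], [0, 0.85, 4.06], 8.8], [[0, 0, 0], [0, 0.85, 4.06], 8.8], [[0, 0, 0], [0, 0.85, 4.06], 8.8], [[0, 0, 0], [0, 0.85, 4.06], 8.8]]'

```text
clock: 6.5
tool_pos: [0.5014, -0.072, 0.2504]
eef_rot: [0.524, 0.474, -0.524, 0.475]
contact_force: [0.4, 0.2, -0.1]
opening: 0.999
```

Emit:
drive_tool --deltas '[[[0, 0, 0], [0, 0.85, 4.06], 6], [[0, 0, 0], [0, 0.85, 4.06], 6], [[0, 0, 0], [0, 0.85, 4.06], 6], [[0, 0, 0], [0, 0.85, 4.06], 6], [[0, 0, 0], [0, 0.85, 4.06], 6], [[-6, 0, 0], [0, 0, 0], 6], [[-6, 0, 0], [0, 0, 0], 6], [[-6, 0, 0], [0, 0, 0], 6], [[-6, 0, 0], [0, 0, 0], 6], [[-6, 0, 0], [0, 0, 0], 6]]'

```text
clock: 7.33
tool_pos: [0.5233, -0.2764, 0.2502]
eef_rot: [0.382, 0.595, -0.382, 0.595]
contact_force: [0.1, -0.5, 0.6]
opening: 0.678
```

Emit:
drive_tool --deltas '[[[-6, 0, 0], [0, 0, 0], 6], [[-6, 0, 0], [0, 0, 0], 6], [[-6, 0, 0], [0, 0, 0], 6], [[-6, 0, 0], [0, 0, 0], 6], [[0, 0, 0], [0, 0, 0], 6], [[0, 0, 0], [0, 0, 0], 6]]'

```text
clock: 7.83
tool_pos: [0.5233, -0.2763, 0.2501]
eef_rot: [0.253, 0.66, -0.253, 0.66]
contact_force: [-0.2, 0.9, 0.6]
opening: 0.678
```

```bash
python3 -c "
from h import *
go([.5245,-.2665,.117],48.7)"
```

```text
t7.83 p [ 0.5233 -0.2763  0.2501] open 0.678 F [-0.2  0.9  0.6] jawyaw 48.1 xt [-0.  0. -1.]
 q [ 0.81  0.73 -0.73  1.65  0.56  0.98  0.73]
 turn(deg,tool) [-0.63 -0.01 -0.01]  shift now-axes cm [13.31  0.81 -0.56]  shift final-axes cm [13.31  0.82 -0.56]
```

```bash
python3 -c "
from h import *
s,_=st();d=snap('wrist',3);T=toolT(s);A=np.radians(-41.3);u=np.array([np.cos(A),np.sin(A)]);v=np.array([-u[1],u[0]])
P=[np.r_[np.array([.5245,-.2665])+a*u+b*v,.137] for a,b in((.055,.013),(.055,-.013),(-.055,-.013),(-.055,.013))]
i=d['color'][:,:,::-1].copy();cv2.polylines(i,[proj(d,P,T).astype(int).reshape(-1,1,2)],True,(0,255,0),1);cv2.imwrite('pics/w3.png',i)"
```

```text
t7.83 p [ 0.5233 -0.2763  0.2501] open 0.678 F [-0.2  0.9  0.6] jawyaw 48.1 xt [-0.  0. -1.]
 q [ 0.81  0.73 -0.73  1.65  0.56  0.98  0.73]
```

View pics/w3.png

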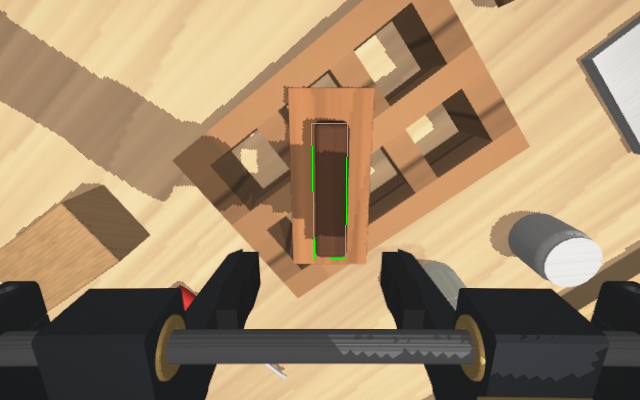

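Emit:
drive_tool --deltas '[[[-0.6, 0, 0], [0, 0.8, -0.5], 6], [[0, 0, 0], [3.5, 0, 0], 6], [[0, 0, 0], [3.5, 0, 0], 6], [[0, 0, 0], [3.5, 0, 0], 6], [[0, 0, 0], [2, 0, 0], 6], [[0, 0, 0], [0.8, 0, 0], 6], [[0, 0, 0], [0, 0, 0], 6]]' --force 25

```text
clock: 8.47
tool_pos: [0.5242, -0.266, 0.1157]
eef_rot: [0.249, 0.663, -0.249, 0.661]
contact_force: [0.1, -0.0, 0.3]
opening: 0.685
```

Emit:
drive_tool --deltas '[[[0, 0, 0], [0, 0, 0], 1.5], [[0, 0, 0], [0, 0, 0], 1.5], [[0, 0, 0], [0, 0, 0], 1.5], [[0, 0, 0], [0, 0, 0], 1.5], [[0, 0, 0], [0, 0, 0], 1.5], [[0, 0, 0], [-1, 0, 0], 1.5], [[0, 0, 0], [-2, 0, 0], 1.5], [[0, 0, 0], [-3, 0, 0], 1.5], [[0, 0, 0], [-3, 0, 0], 1.5], [[0, 0, 0], [-3, 0, 0], 1.5]]'

```text
clock: 9.3
tool_pos: [0.5242, -0.2668, 0.2388]
eef_rot: [0.249, 0.662, -0.249, 0.662]
contact_force: [0.9, 0.1, -1.2]
opening: 0.296
```

```bash
python3 -c "
from h import *
go([.691,.119,.2],-1.2)"
```

```text
t9.30 p [ 0.5242 -0.2668  0.2388] open 0.296 F [ 0.9  0.1 -1.2] jawyaw 48.8 xt [-0.001  0.001 -1.   ]
 q [ 0.8   0.74 -0.73  1.68  0.58  0.96  0.71]
 turn(deg,tool) [ 5.003e+01 -6.000e-02  4.000e-02]  shift now-axes cm [  3.89  40.02 -12.84]  shift final-axes cm [  3.88  15.86 -38.92]
```

Emit:
drive_tool --deltas '[[[6.25, 0, 0], [0, 0, 0], 1.5], [[6.25, 0, 0], [0, 0, 0], 1.5], [[6.25, 0, 0], [0, 0, 0], 1.5], [[6.25, 0, 0], [0, 0, 0], 1.5], [[6.25, 0, 0], [0, 0, 0], 1.5], [[6.25, 0, 0], [0, 0, 0], 1.5], [[6.25, 0, 0], [0, 0, 0], 1.5], [[6.25, 0, 0], [0, 0, 0], 1.5]]'

```text
clock: 9.97
tool_pos: [0.5245, -0.2667, 0.2377]
eef_rot: [0.506, 0.494, -0.506, 0.493]
contact_force: [0.2, -1.1, -2.1]
opening: 0.292
```

Emit:
drive_tool --deltas '[[[0, 0, 0], [0, 1.5, -2], 1.5], [[0, 0, 0], [0, 1.5, -3.5], 1.5], [[0, 0, 0], [0, 1.5, -3.8], 1.5], [[0, 0, 0], [0, 1.5, -3.8], 1.5], [[0, 0, 0], [0, 1.5, -3.8], 1.5], [[0, 0, 0], [0, 1.5, -3.8], 1.5], [[0, 0, 0], [0, 1.5, -3.8], 1.5], [[0, 0, 0], [0, 1.5, -3.8], 1.5], [[0, 0, 0], [0, 1.5, -3.8], 1.5], [[0, 0, 0], [0, 1.5, -3.8], 1.5], [[0, 0, 0], [0, 0.9, -3], 1.5], [[0, 0, 0], [0, 0, 0], 1.5]]'

```text
clock: 10.97
tool_pos: [0.6914, 0.1305, 0.2376]
eef_rot: [0.505, 0.5, -0.5, 0.495]
contact_force: [-0.2, 1.8, -2.5]
opening: 0.292
```

```bash
python3 -c "
from h import *
go([.691,.119,.037],-1.2)"
```

```text
t10.97 p [0.6914 0.1305 0.2376] open 0.292 F [-0.2  1.8 -2.5] jawyaw -0.6 xt [-0.    0.01 -1.  ]
 q [-0.04  0.84 -0.44  1.3   0.36  1.08 -0.53]
 turn(deg,tool) [ 0.65 -0.59  0.01]  shift now-axes cm [ 2.005e+01 -2.000e-02  1.350e+00]  shift final-axes cm [ 2.006e+01 -1.000e-02  1.150e+00]
```

Emit:
drive_tool --deltas '[[[0, 0, 0], [0, 0, 0.9], 1.5], [[0, 0, 0], [3.5, 0, 0], 1.5], [[0, 0, 0], [3.5, 0, 0], 1.5], [[0, 0, 0], [3.5, 0, 0], 1.5], [[0, 0, 0], [3.5, 0, 0], 1.5], [[0, 0, 0], [2.5, 0, 0], 1.5], [[0, 0, 0], [1.5, 0, 0], 1.5], [[0, 0, 0], [0.5, 0, 0], 1.5], [[0, 0, 0], [0.5, 0, 0], 1.5], [[0, 0, 0], [0.5, 0, 0], 1.5], [[0, 0, 0], [0, 0, 0], 1.5]]'

```text
clock: 11.88
tool_pos: [0.6924, 0.1095, 0.043]
eef_rot: [0.506, 0.494, -0.505, 0.495]
contact_force: [-0.2, -0.0, -2.2]
opening: 0.293
```

Emit:
drive_tool --deltas '[[[0, 0, 0], [0.2, 0, 0], 1.5], [[0, 0, 0], [0.2, 0, 0], 1.5], [[0, 0, 0], [0, 0, 0], 1.5]]'

```text
clock: 12.13
tool_pos: [0.6929, 0.1099, 0.0404]
eef_rot: [0.506, 0.494, -0.504, 0.495]
contact_force: [-0.7, -1.2, 4.6]
opening: 0.3
```

Emit:
drive_tool --deltas '[[[0, 0, 0], [0.15, 0, 0], 1.5], [[0, 0, 0], [0.15, 0, 0], 1.5], [[0, 0, 0], [0, 0, 0], 1.5]]'

```text
clock: 12.38
tool_pos: [0.6929, 0.1098, 0.0404]
eef_rot: [0.506, 0.494, -0.505, 0.496]
contact_force: [-6.6, -2.9, 21.8]
opening: 0.293
```

Emit:
drive_tool --deltas '[[[0, 0, 0], [0, 0, 0], 5], [[0, 0, 0], [0, 0, 0], 5], [[0, 0, 0], [0, 0, 0], 5], [[0, 0, 0], [0, 0, 0], 5], [[0, 0, 0], [-1, 0, 0], 5], [[0, 0, 0], [-3, 0, 0], 5], [[0, 0, 0], [-4, 0, 0], 5], [[0, 0, 0], [-4, 0, 0], 5], [[0, 0, 0], [-4, 0, 0], 5], [[0, 0, 0], [-4, 0, 0], 5], [[0, 0, 0], [-2, 0, 0], 5], [[0, 0, 0], [0, 0, 0], 5]]'

```text
clock: 13.38
tool_pos: [0.6948, 0.111, 0.2625]
eef_rot: [0.509, 0.493, -0.502, 0.497]
contact_force: [0.5, 0.0, 0.6]
opening: 0.569
```

```bash
python3 -c "
from h import *
go(stand(0,-.1275,.26),-5.8)
d=snap('side',4);a=cv2.resize(d['color'][150:380,170:410,::-1],None,fx=2,fy=2,interpolation=cv2.INTER_CUBIC)
cv2.imwrite('pics/m4.png',a)"
```

```text
t13.38 p [0.6948 0.111  0.2625] open 0.569 F [0.5 0.  0.6] jawyaw -1.2 xt [ 0.011  0.003 -1.   ]
 q [-0.02  0.81 -0.44  1.28  0.35  1.11 -0.51]
 turn(deg,tool) [ 4.58 -0.24 -0.64]  shift now-axes cm [ -0.04 -22.03  10.52]  shift final-axes cm [  0.25 -21.12  12.25]
```

View pics/m4.png

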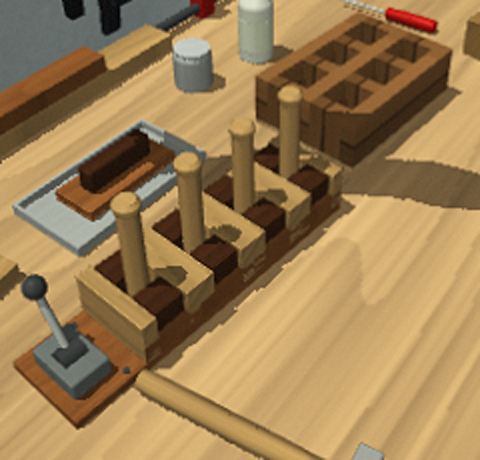

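Emit:
drive_tool --deltas '[[[4.58, -0.2, -0.6], [0, 0, 0], 5], [[0, 0, 0], [0, -3.5, 2], 5], [[0, 0, 0], [0, -3.5, 2], 5], [[0, 0, 0], [0, -3.5, 2], 5], [[0, 0, 0], [0, -3.5, 2], 5], [[0, 0, 0], [0, -3.5, 2], 5], [[0, 0, 0], [0, -3.6, 2.2], 5], [[0, 0, 0], [0, 0, 0], 5], [[0, 0, 0], [0, 0, 0], 5]]'

```text
clock: 14.18
tool_pos: [0.4665, 0.0078, 0.2569]
eef_rot: [-0.519, -0.476, 0.53, -0.471]
contact_force: [1.1, 0.2, 0.3]
opening: 0.569
```

```bash
python3 -c "
from h import *
go(stand(0,-.1275,.144),-5.8)
d=snap('top',5);print(d['color'].shape);cv2.imwrite('pics/t5c.png',cv2.resize(d['color'][115:250,155:425,::-1],None,fx=2.96,fy=2.96,interpolation=cv2.INTER_CUBIC))"
```

```text
t14.18 p [0.4665 0.0078 0.2569] open 0.569 F [1.1 0.2 0.3] jawyaw -5.8 xt [-0.016 -0.005 -1.   ]
 q [ 0.18  0.51 -0.46  2.    0.33  0.73 -0.58]
 turn(deg,tool) [-0.04  0.37  0.88]  shift now-axes cm [11.27  0.72 -0.39]  shift final-axes cm [11.29  0.55 -0.32]
(400, 640, 3)
```

View pics/t5c.png

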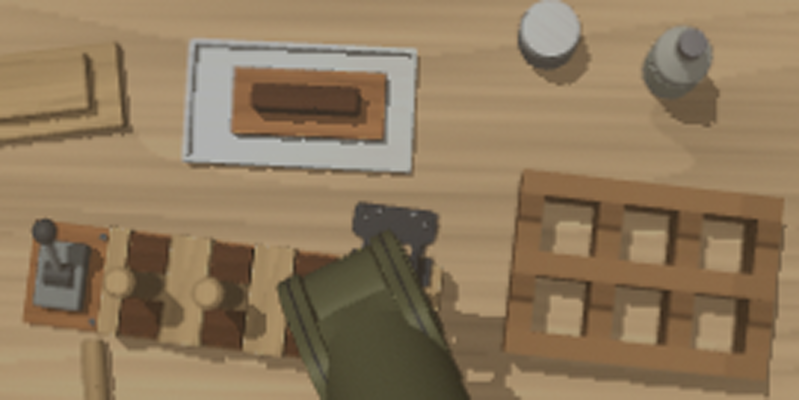

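```bash
cat >> h.py <<'E'
def crate_fit(C):
    "C: 6 cell centres on z=.085; order: +x row then -x row, each y +80,0,-80 -> yaw deg, origin"
    m=np.array([(x,y) for x in(.04,-.04) for y in(.08,0,-.08)]);c=C[:,:2];q=c-c.mean(0)
    a=np.arctan2((m[:,0]*q[:,1]-m[:,1]*q[:,0]).sum(),(m*q).sum());Q=np.array([[np.cos(a),-np.sin(a)],[np.sin(a),np.cos(a)]])
    print('crate yaw',np.degrees(a),'centre',c.mean(0),'resid mm',np.round((c-(m@Q.T+c.mean(0)))*1e3,1).tolist());W=m@Q.T+c.mean(0);print(W.round(4).tolist());return W
E
python3 - <<'E'
from h import *
t=load('top5');T=lambda l:np.array(l,float)/2.96+[155,115]-.33
W=crate_fit(onz(t,T([(569.5,226),(650,235),(729.5,243),(562,305),(641,314),(721,324)]),.085))
c=onz(t,T([(522,170),(784,198),(768,380),(505,352)]),.085);print(c,c.mean(0))
E
```

```text
crate yaw -4.9802347982653465 centre [ 0.51985479 -0.23806461] resid mm [[-0.4, 0.8], [-0.4, -0.1], [0.6, -0.5], [0.5, -0.3], [0.4, 0.4], [-0.8, -0.3]]
[[0.5666, -0.1618], [0.5597, -0.2415], [0.5528, -0.3212], [0.487, -0.1549], [0.48, -0.2346], [0.4731, -0.3143]]
[[ 0.6210009  -0.11242229  0.085     ]
 [ 0.60000213 -0.37639219  0.085     ]
 [ 0.41739595 -0.36321357  0.085     ]
 [ 0.43954622 -0.09973035  0.085     ]] [ 0.5194863 -0.2379396  0.085    ]
```

Emit:
drive_tool --deltas '[[[0, 0.4, 0.9], [0, 0.5, -0.3], 5], [[0, 0, 0], [3, 0, 0], 5], [[0, 0, 0], [3, 0, 0], 5], [[0, 0, 0], [3, 0, 0], 5], [[0, 0, 0], [2.3, 0, 0], 5], [[0, 0, 0], [0, 0, 0], 5], [[0, 0, 0], [0, 0, 0], 5]]'

```text
clock: 14.82
tool_pos: [0.4768, 0.0135, 0.1439]
eef_rot: [0.526, 0.474, -0.522, 0.475]
contact_force: [0.1, -0.9, 1.1]
opening: 0.569
```

```bash
python3 -c "
from h import *
go(stand(0,-.1275,.144),-5.8)"
```

```text
t14.82 p [0.4768 0.0135 0.1439] open 0.569 F [ 0.1 -0.9  1.1] jawyaw -5.7 xt [ 0.005  0.003 -1.   ]
 q [ 0.07  0.69 -0.31  2.1   0.5   0.41 -0.73]
 turn(deg,tool) [ 0.11 -0.2  -0.25]  shift now-axes cm [-0.01 -0.42  0.35]  shift final-axes cm [-0.01 -0.42  0.35]
```

Emit:
drive_tool --deltas '[[[0, -0.2, -0.25], [0, -0.42, 0.35], 5], [[0, 0, 0], [0, 0, 0], 5], [[0, 0, 0], [0, 0, 0], 5], [[0, 0, 0], [0, 0, 0], 1.5], [[0, 0, 0], [0, 0, 0], 1.5], [[0, 0, 0], [0, 0, 0], 1.5], [[0, 0, 0], [0, 0, 0], 1.5], [[0, 0, 0], [0, 0, 0], 1.5]]' --force 25

```text
clock: 15.48
tool_pos: [0.4719, 0.0095, 0.1451]
eef_rot: [0.525, 0.474, -0.524, 0.475]
contact_force: [0.5, 0.9, 4.5]
opening: 0.325
```

Emit:
drive_tool --deltas '[[[0, 0, 3.6], [0, -0.83, 0], 1.5], [[0, 0, 3.6], [0, -0.83, 0], 1.5], [[0, 0, 3.6], [0, -0.83, 0], 1.5], [[0, 0, 3.6], [0, -0.83, 0], 1.5], [[0, 0, 0], [0, 0, 0], 1.5], [[0, 0, 0], [0, 0, 0], 1.5]]'

```text
clock: 15.98
tool_pos: [0.4506, 0.01, 0.1443]
eef_rot: [0.552, 0.436, -0.494, 0.511]
contact_force: [11.4, 1.0, 9.5]
opening: 0.33
```

```bash
python3 -c "
from h import *
s,Rm=st();p=s['tool_pos']+.132*Rm[:,0]-stand(0,-.1275,.012);print('pivot err mm',p*1e3,'tilt',np.arccos(-Rm[2,0]))"
```

```text
t15.98 p [0.4506 0.01   0.1443] open 0.33 F [11.4  1.   9.5] jawyaw -5.6 xt [ 0.13  -0.023 -0.991]
 q [-0.08  0.65 -0.11  2.3   1.    0.14 -1.25]
pivot err mm [-4.4459715  -3.50714213  1.49613873] tilt 0.13281261058298727
```

Emit:
drive_tool --deltas '[[[0, 0, -3.6], [0, 0.9, 0], 1.5], [[0, 0, -3.6], [0, 0.9, 0], 1.5], [[0, 0, 0], [0, 0, 0], 1.5], [[0, 0, 0], [0, 0, 0], 1.5]]'

```text
clock: 16.32
tool_pos: [0.4631, 0.0058, 0.1436]
eef_rot: [0.527, 0.463, -0.523, 0.484]
contact_force: [2.6, -0.8, 22.0]
opening: 0.321
```

```bash
python3 -c "
from h import *
go(stand(0,-.1275,.144),-5.8)"
```

```text
t16.32 p [0.4631 0.0058 0.1436] open 0.321 F [ 2.6 -0.8 22. ] jawyaw -5.9 xt [ 0.024 -0.019 -1.   ]
 q [ 0.16  0.7  -0.46  2.15  0.8   0.44 -1.04]
 turn(deg,tool) [-0.15  0.93 -1.46]  shift now-axes cm [-0.03  0.86 -0.55]  shift final-axes cm [-0.04  0.86 -0.55]
```

Emit:
drive_tool --deltas '[[[0, 0.9, -1.4], [-0.15, 0.86, -0.55], 1.5], [[0, 0, 0], [0, 0, 0], 1.5], [[0, 0, -3.6], [0, 0.83, 0], 1.5], [[0, 0, -3.6], [0, 0.83, 0], 1.5], [[0, 0, -3.6], [0, 0.83, 0], 1.5], [[0, 0, -3.6], [0, 0.83, 0], 1.5], [[0, 0, 0], [0, 0, 0], 1.5], [[0, 0, 0], [0, 0, 0], 1.5]]'

```text
clock: 16.98
tool_pos: [0.5008, 0.0064, 0.1397]
eef_rot: [-0.458, -0.536, 0.583, -0.403]
contact_force: [1.9, -0.1, 10.5]
opening: 0.291
```

```bash
python3 -c "
from h import *
s,Rm=st();p=s['tool_pos']+.132*Rm[:,0]-stand(0,-.1275,.012);print('pivot err mm',p*1e3,'tilt',np.arccos(-Rm[2,0]))"
```

```text
t16.98 p [0.5008 0.0064 0.1397] open 0.291 F [ 1.9 -0.1 10.5] jawyaw -6.0 xt [-0.255  0.021 -0.967]
 q [ 0.29  0.87 -0.65  1.79  0.51  0.94 -0.71]
pivot err mm [-5.12721493 -1.27260385  0.11660623] tilt 0.25871986138895675
```

Emit:
drive_tool --deltas '[[[0, 0, 3.7], [0, -0.83, 0], 1.5], [[0, 0, 3.7], [0, -0.83, 0], 1.5], [[0, 0, 3.7], [0, -0.7, 0], 1.5], [[0, 0, 3.7], [0, -0.5, 0], 1.5], [[0, 0, 0], [0, 0, 0], 4.4], [[0, 0, 0], [0, 0, 0], 4.4], [[0, 0, 0], [0, 0, 0], 4.4]]'

```text
clock: 17.57
tool_pos: [0.4722, 0.0088, 0.144]
eef_rot: [-0.522, -0.473, 0.527, -0.475]
contact_force: [0.3, -0.1, 1.0]
opening: 0.484
```

```bash
python3 -c "
from h import *
go(stand(0,-.1275,.144),-5.8)"
```

```text
t17.57 p [0.4722 0.0088 0.144 ] open 0.484 F [ 0.3 -0.1  1. ] jawyaw -5.8 xt [-0.004 -0.006 -1.   ]
 q [ 0.2   0.72 -0.52  2.1   0.74  0.51 -0.98]
 turn(deg,tool) [-0.04  0.38  0.16]  shift now-axes cm [ 0.   -0.01 -0.17]  shift final-axes cm [ 0.   -0.01 -0.17]
```

Emit:
drive_tool --deltas '[[[0, 0.38, 0.16], [0, -1, -0.17], 4.4], [[0, 0, 0], [0, -1, 0], 4.4], [[0, 0, 0], [0, -1, 0], 4.4], [[0, 0, 0], [0, -0.8, 0], 4.4], [[0, 0, 0], [0, 0, 0], 4.4], [[0, 0, 0], [0, 0, 0], 4.4]]'

```text
clock: 18.07
tool_pos: [0.4367, 0.0148, 0.1444]
eef_rot: [0.526, 0.473, -0.524, 0.474]
contact_force: [4.6, -0.3, 3.9]
opening: 0.503
```

```bash
python3 -c "
from h import *
go(stand(0,-.1275,.144),-5.8)
d=snap('side',6);cv2.imwrite('pics/m6.png',cv2.resize(d['color'][130:330,200:420,::-1],None,fx=2.5,fy=2.5,interpolation=cv2.INTER_CUBIC))"
```

```text
t18.07 p [0.4367 0.0148 0.1444] open 0.503 F [ 4.6 -0.3  3.9] jawyaw -5.9 xt [ 0.004  0.001 -1.   ]
 q [ 0.16  0.69 -0.47  2.21  0.79  0.41 -1.07]
 turn(deg,tool) [-0.08 -0.11 -0.23]  shift now-axes cm [0.06 3.58 0.07]  shift final-axes cm [0.04 3.58 0.07]
```

View pics/m6.png

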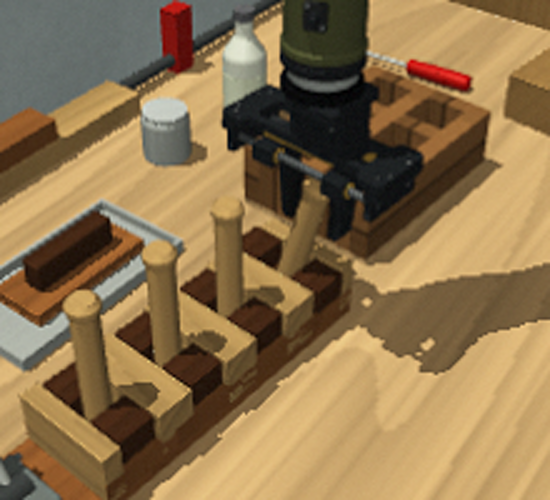

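Emit:
drive_tool --deltas '[[[0, 0, 0], [0, 1.2, 0], 4.4], [[0, 0, 0], [0, 1.2, 0], 4.4], [[0, 0, 0], [0, 1.2, 0], 4.4], [[0, 0, 0], [0, 0, 0], 1.5], [[0, 0, 0], [0, 0, 0], 1.5], [[0, 0, 0], [0, 0, 0], 1.5], [[0, 0, 0], [0, 0, 0], 1.5], [[0, 0, 0], [-0.5, 0, 0], 1.5], [[0, 0, 0], [-0.5, 0, 0], 1.5], [[0, 0, 0], [-0.5, 0, 0], 1.5], [[0, 0, 0], [-0.5, 0, 0], 1.5]]'

```text
clock: 19.03
tool_pos: [0.4695, 0.0107, 0.165]
eef_rot: [0.525, 0.474, -0.524, 0.474]
contact_force: [-0.4, -0.6, -0.5]
opening: 0.313
```

Emit:
drive_tool --deltas '[[[0, 0, 0], [-2.5, 0, 0], 1.5], [[0, 0, 0], [-2.5, 0, 0], 1.5], [[0, 0, 0], [-2.5, 0, 0], 1.5], [[0, 0, 0], [-2.5, 0, 0], 1.5], [[0, 0, 0], [0, 0, 0], 1.5]]'

```text
clock: 19.45
tool_pos: [0.4718, 0.0117, 0.2686]
eef_rot: [0.527, 0.472, -0.522, 0.476]
contact_force: [0.4, 0.4, -1.8]
opening: 0.313
```

```bash
cat >> h.py <<'E'
def crate_diff(tag,ref='top5'):
    d=snap('top',tag)['color'].astype(int);e=load(ref)['color'].astype(int)
    m=(abs(d-e).sum(2)>60)
    for n,(a,b,c,e_) in dict(crate_top=(165,200,325,425),crate_bot=(200,245,325,425),tray=(120,180,210,300)).items(): print(n,m[a:b,c:e_].mean().round(3))
CELL=[[0.5666,-0.1618],[0.5597,-0.2415],[0.5528,-0.3212],[0.487,-0.1549],[0.48,-0.2346],[0.4731,-0.3143]]
E
python3 -c "
from h import *
go(CELL[2]+[.262],-5.8);crate_diff(7)"
```

```text
t19.45 p [0.4718 0.0117 0.2686] open 0.313 F [ 0.4  0.4 -1.8] jawyaw -5.8 xt [ 0.009  0.001 -1.   ]
 q [ 0.35  0.54 -0.73  1.98  0.5   0.8  -0.76]
 turn(deg,tool) [-0.03 -0.13 -0.49]  shift now-axes cm [ 0.69 11.44 32.29]  shift final-axes cm [ 0.66 11.43 32.3 ]
crate_top 0.0
crate_bot 0.001
tray 0.0
```

Emit:
drive_tool --deltas '[[[0, 0, 0], [0, 1.14, 2], 1.5], [[0, 0, 0], [0, 1.14, 3.2], 1.5], [[0, 0, 0], [0, 1.14, 3.5], 1.5], [[0, 0, 0], [0, 1.14, 3.5], 1.5], [[0, 0, 0], [0, 1.14, 3.5], 1.5], [[0, 0, 0], [0, 1.14, 3.5], 1.5], [[0, 0, 0], [0, 1.14, 3.5], 1.5], [[0, 0, 0], [0, 1.14, 3.5], 1.5], [[0, 0, 0], [0, 1.14, 3.3], 1.5], [[0, 0, 0], [0, 1.14, 2.8], 1.5], [[0, 0, 0], [0, 0, 0], 1.5], [[0, 0, 0], [0, 0, 0], 1.5]]'

```text
clock: 20.5
tool_pos: [0.549, -0.3241, 0.2621]
eef_rot: [-0.525, -0.474, 0.526, -0.472]
contact_force: [-0.2, 1.6, -0.5]
opening: 0.315
```

```bash
python3 -c "
from h import *
go(CELL[2]+[.15],-5.8)
d=snap('side',8);e=snap('wrist',8)
a=cv2.resize(d['color'][110:260,240:440,::-1],(800,600),interpolation=cv2.INTER_CUBIC)[:, :]
b=cv2.resize(e['color'][:,:,::-1],(640,400))
cv2.imwrite('pics/m8.png',np.hstack([cv2.resize(a,(400,300)),cv2.resize(b,(400,300))]))"
```

```text
t20.50 p [ 0.549  -0.3241  0.2621] open 0.315 F [-0.2  1.6 -0.5] jawyaw -6.0 xt [-0.002  0.001 -1.   ]
 q [ 0.83  0.77 -0.71  1.49  0.54  1.08 -0.11]
 turn(deg,tool) [-0.24 -0.04  0.13]  shift now-axes cm [11.2   0.37 -0.32]  shift final-axes cm [11.21  0.35 -0.33]
```

View pics/m8.png

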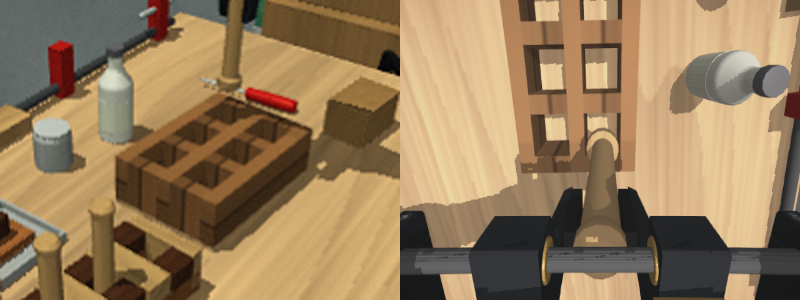

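```bash
python3 -c "
from h import *
d=load('wrist8');print(proj(d,[[.132,0,0],[.111,0,0],[-.04,0,0]],np.eye(4)))
e=d['color'][:,:,::-1];cv2.imwrite('pics/w8c.png',cv2.resize(e[130:400,200:440],None,fx=2.2,fy=2.2))"
```

```text
[[320.17863048 195.31531688]
 [320.17705635 203.4701065 ]
 [320.15098579 344.62978445]]
```

View pics/w8c.png

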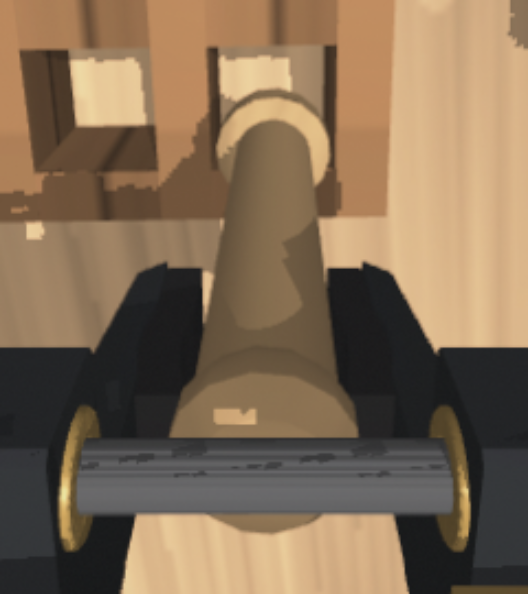

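Emit:
drive_tool --deltas '[[[-0.2, 0, 0], [0, 0.1, 0.2], 1.5], [[0, 0, 0], [2, 0, 0], 1.5], [[0, 0, 0], [2, 0, 0], 1.5], [[0, 0, 0], [2, 0, 0], 1.5], [[0, 0, 0], [2, 0, 0], 1.5], [[0, 0, 0], [2, 0, 0], 1.5], [[0, 0, 0], [0.9, 0, 0], 1.5], [[0, 0, 0], [0, 0, 0], 1.5]]'

```text
clock: 21.27
tool_pos: [0.5497, -0.323, 0.1532]
eef_rot: [-0.523, -0.477, 0.524, -0.474]
contact_force: [-0.3, 0.1, -0.8]
opening: 0.316
```

Emit:
drive_tool --deltas '[[[0, 0, 0], [0.4, 0, 0], 1.5], [[0, 0, 0], [0.4, 0, 0], 1.5], [[0, 0, 0], [0, 0, 0], 1.5]]'

```text
clock: 21.52
tool_pos: [0.5513, -0.3242, 0.1476]
eef_rot: [0.524, 0.475, -0.524, 0.475]
contact_force: [-0.3, 1.5, -0.7]
opening: 0.313
```

Emit:
drive_tool --deltas '[[[0, 0, 0], [0.2, 0, 0], 1.5], [[0, 0, 0], [0.2, 0, 0], 1.5], [[0, 0, 0], [0, 0, 0], 1.5]]'

```text
clock: 21.77
tool_pos: [0.551, -0.3244, 0.1432]
eef_rot: [0.524, 0.475, -0.524, 0.475]
contact_force: [0.2, -0.5, -1.5]
opening: 0.313
```

Emit:
drive_tool --deltas '[[[0, 0, 0], [0.2, 0, 0], 1.5], [[0, 0, 0], [0.1, 0, 0], 1.5], [[0, 0, 0], [0, 0, 0], 1.5]]'

```text
clock: 22.02
tool_pos: [0.5509, -0.3243, 0.14]
eef_rot: [0.524, 0.475, -0.524, 0.475]
contact_force: [0.1, -0.4, 0.1]
opening: 0.318
```

Emit:
drive_tool --deltas '[[[0, 0, 0], [0.2, 0, 0], 1.5], [[0, 0, 0], [0, 0, 0], 1.5]]'

```text
clock: 22.18
tool_pos: [0.5525, -0.3243, 0.1393]
eef_rot: [0.525, 0.474, -0.523, 0.476]
contact_force: [0.5, -0.2, 3.0]
opening: 0.312
```

Emit:
drive_tool --deltas '[[[0, 0, 0], [0, 0, 0], 2.9], [[0, 0, 0], [0, 0, 0], 3.2], [[0, 0, 0], [0, 0, 0], 4.4], [[0, 0, 0], [0, 0, 0], 4.4], [[0, 0, 0], [-1, 0, 0], 4.4], [[0, 0, 0], [-2, 0, 0], 4.4], [[0, 0, 0], [-3, 0, 0], 4.4], [[0, 0, 0], [-3, 0, 0], 4.4], [[0, 0, 0], [-3, 0, 0], 4.4], [[0, 0, 0], [0, 0, 0], 4.4]]'

```text
clock: 23.02
tool_pos: [0.5544, -0.3246, 0.2653]
eef_rot: [0.526, 0.471, -0.522, 0.478]
contact_force: [1.8, -0.0, 0.7]
opening: 0.498
```

```bash
python3 -c "
from h import *
go(stand(0,-.0425,.26),-5.8)
T=toolT(st()[0]);d=snap('wrist',9);cv2.imwrite('pics/w9.png',d['color'][:,:,::-1]);d=load('wrist9')"
```

```text
t23.02 p [ 0.5544 -0.3246  0.2653] open 0.498 F [ 1.8 -0.   0.7] jawyaw -5.6 xt [ 0.011 -0.003 -1.   ]
 q [ 0.83  0.77 -0.71  1.49  0.54  1.08 -0.1 ]
 turn(deg,tool) [ 0.16  0.12 -0.66]  shift now-axes cm [  0.31 -11.46 -41.03]  shift final-axes cm [  0.53 -11.56 -41.  ]
t23.02 p [ 0.5544 -0.3246  0.2653] open 0.498 F [ 1.8 -0.   0.7] jawyaw -5.6 xt [ 0.011 -0.003 -1.   ]
 q [ 0.83  0.77 -0.71  1.49  0.54  1.08 -0.1 ]
```

View pics/w9.png

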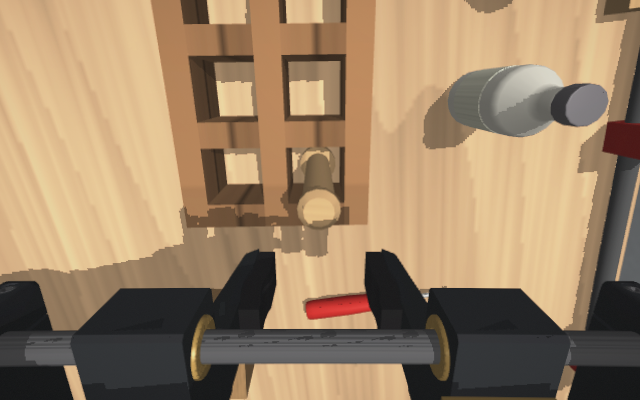

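Emit:
drive_tool --deltas '[[[0, 0.1, -0.6], [0, -1, -3], 4.4], [[0, 0, 0], [0, -1, -3.8], 4.4], [[0, 0, 0], [0, -1, -3.8], 4.4], [[0, 0, 0], [0, -1, -3.8], 4.4], [[0, 0, 0], [0, -1, -3.8], 4.4], [[0, 0, 0], [0, -1, -3.8], 4.4], [[0, 0, 0], [0, -1, -3.8], 4.4], [[0, 0, 0], [0, -1.1, -3.8], 4.4], [[0, 0, 0], [0, -1.1, -3.8], 4.4], [[0, 0, 0], [0, -1.1, -3.8], 4.4], [[0, 0, 0], [0, -1.2, -3.8], 4.4], [[0, 0, 0], [0, 0, 0], 4.4]]'

```text
clock: 24.07
tool_pos: [0.4743, 0.1046, 0.2608]
eef_rot: [-0.52, -0.483, 0.521, -0.474]
contact_force: [-0.3, 0.9, 0.5]
opening: 0.503
```

Emit:
drive_tool --deltas '[[[0, 0, 0], [0, 0, 0], 4.4], [[0, 0, 0], [0, 0, 0], 4.4], [[0, 0, 0], [0, 0, 0], 4.4]]'

```text
clock: 24.32
tool_pos: [0.4767, 0.0931, 0.2595]
eef_rot: [-0.522, -0.477, 0.527, -0.471]
contact_force: [-0.3, 0.3, -0.7]
opening: 0.501
```

```bash
python3 -c "
from h import *
go(stand(0,-.0425,.144),-5.8);crate_diff(10)"
```

```text
t24.32 p [0.4767 0.0931 0.2595] open 0.501 F [-0.3  0.3 -0.7] jawyaw -5.8 xt [-0.011  0.002 -1.   ]
 q [ 0.16  0.57 -0.71  1.94  0.49  0.82 -0.92]
 turn(deg,tool) [ 0.03 -0.02  0.63]  shift now-axes cm [11.54  0.52 -0.23]  shift final-axes cm [11.55  0.39 -0.24]
crate_top 0.039
crate_bot 0.03
tray 0.004
```

Emit:
drive_tool --deltas '[[[0, 0, 0.6], [0, 0.4, -0.24], 4.4], [[0, 0, 0], [3, 0, 0], 4.4], [[0, 0, 0], [3, 0, 0], 4.4], [[0, 0, 0], [3, 0, 0], 4.4], [[0, 0, 0], [2.5, 0, 0], 4.4], [[0, 0, 0], [0, 0, 0], 4.4], [[0, 0, 0], [0, 0, 0], 4.4], [[0, 0, 0], [0, 0, 0], 4.4]]'

```text
clock: 25.03
tool_pos: [0.4819, 0.0973, 0.146]
eef_rot: [0.525, 0.475, -0.523, 0.475]
contact_force: [-0.5, -0.2, 0.6]
opening: 0.504
```

Emit:
drive_tool --deltas '[[[0, 0, 0], [0, -1, 0], 4.4], [[0, 0, 0], [0, -1, 0], 4.4], [[0, 0, 0], [0, -1, 0], 4.4], [[0, 0, 0], [0, -0.9, 0], 4.4], [[0, 0, 0], [0, 0, 0], 4.4], [[0, 0, 0], [0, 0, 0], 4.4]]'

```text
clock: 25.53
tool_pos: [0.4467, 0.1024, 0.1476]
eef_rot: [0.528, 0.474, -0.52, 0.476]
contact_force: [5.1, 1.5, -0.4]
opening: 0.501
```

Emit:
drive_tool --deltas '[[[0, 0, 0], [0, 1.3, 0], 4.4], [[0, 0, 0], [0, 1.3, 0], 4.4], [[0, 0, 0], [0, 1.3, 0], 4.4], [[0, 0, 0], [0, 1, 0], 4.4], [[0, 0, 0], [0, 1, 0], 4.4], [[0, 0, 0], [0, 1, 0], 4.4], [[0, 0, 0], [0, 0.9, 0], 4.4], [[0, 0, 0], [0, 0, 0], 4.4], [[0, 0, 0], [0, 0, 0], 4.4]]'

```text
clock: 26.28
tool_pos: [0.5198, 0.0939, 0.1475]
eef_rot: [0.525, 0.475, -0.523, 0.474]
contact_force: [-3.7, 0.1, 6.1]
opening: 0.501
```

```bash
python3 -c "
from h import *
go(stand(0,-.0425,.144),-5.8)"
```

```text
t26.28 p [0.5198 0.0939 0.1475] open 0.501 F [-3.7  0.1  6.1] jawyaw -5.7 xt [ 0.002  0.003 -1.   ]
 q [ 0.07  0.77 -0.57  1.94  0.69  0.63 -1.04]
 turn(deg,tool) [ 0.15 -0.18 -0.11]  shift now-axes cm [ 0.34 -3.89  0.27]  shift final-axes cm [ 0.35 -3.89  0.28]
```

Emit:
drive_tool --deltas '[[[0, -0.1, -0.1], [0.1, -1.3, 0.27], 4.4], [[0, 0, 0], [0.1, -1.3, 0], 4.4], [[0, 0, 0], [0.1, -1.3, 0], 4.4], [[0, 0, 0], [0, 0, 0], 4.4], [[0, 0, 0], [0, 0, 0], 1.5], [[0, 0, 0], [0, 0, 0], 1.5], [[0, 0, 0], [0, 0, 0], 1.5], [[0, 0, 0], [0, 0, 0], 1.5], [[0, 0, 0], [-0.5, 0, 0], 1.5], [[0, 0, 0], [-0.5, 0, 0], 1.5], [[0, 0, 0], [-0.5, 0, 0], 1.5], [[0, 0, 0], [-0.5, 0, 0], 1.5]]'

```text
clock: 27.28
tool_pos: [0.4813, 0.0945, 0.1626]
eef_rot: [0.524, 0.475, -0.524, 0.474]
contact_force: [0.5, -0.7, -1.5]
opening: 0.31
```

Emit:
drive_tool --deltas '[[[0, 0, 0], [-1, 0, 0], 1.5], [[0, 0, 0], [-2.5, 0, 0], 1.5], [[0, 0, 0], [-3, 0, 0], 1.5], [[0, 0, 0], [-3, 0, 0], 1.5], [[0, 0, 0], [0, 0, 0], 1.5], [[0, 0, 0], [0, 0, 0], 1.5]]'

```text
clock: 27.78
tool_pos: [0.4816, 0.0948, 0.2589]
eef_rot: [0.525, 0.475, -0.523, 0.475]
contact_force: [0.0, -0.6, -0.7]
opening: 0.304
```

```bash
python3 -c "
from h import *
go(CELL[1]+[.262],-5.8);crate_diff(11,'top10')"
```

```text
t27.78 p [0.4816 0.0948 0.2589] open 0.304 F [ 0.  -0.6 -0.7] jawyaw -5.6 xt [ 0.002  0.001 -1.   ]
 q [ 0.16  0.57 -0.71  1.94  0.51  0.81 -0.93]
 turn(deg,tool) [ 0.16 -0.09 -0.13]  shift now-axes cm [-0.33 11.08 32.69]  shift final-axes cm [-0.31 11.17 32.67]
crate_top 0.362
crate_bot 0.524
tray 0.008
```

```bash
python3 -c "
from h import *
d=load('top11');cv2.imwrite('pics/t11c.png',cv2.resize(d['color'][130:280,300:500,::-1],None,fx=4,fy=4,interpolation=cv2.INTER_CUBIC))"
```

```text
(no output)
```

View pics/t11c.png

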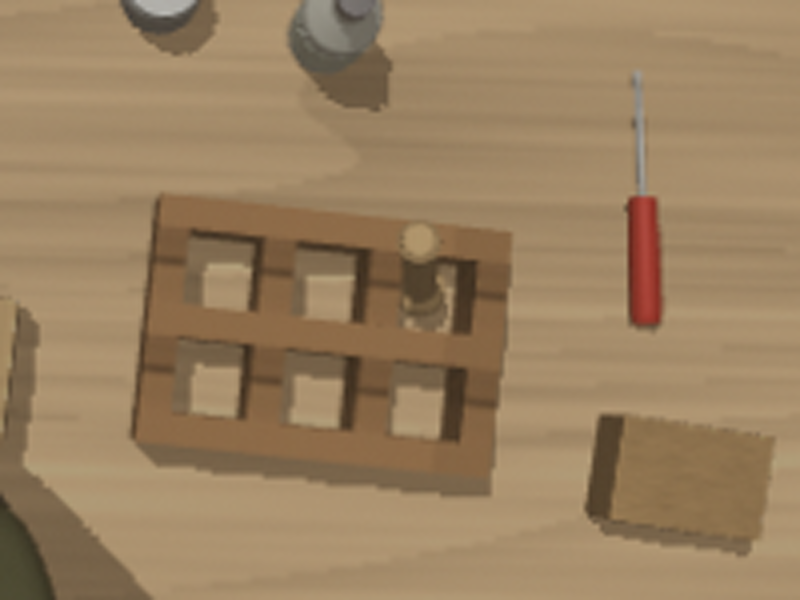

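Run:
```python
from h import *
t=load('top11');T=lambda l:np.array(l,float)/4+[300,130]-.375
W=crate_fit(onz(t,T([(224,272),(330,283),(439,294),(211.5,380),(318.5,390),(426.5,401)]),.085))
c=onz(t,T([(160,195),(512,233),(492,475),(133,438)]),.085);print(c[:,:2].round(4).tolist(),c.mean(0))
go(list(W[1])+[.262],-5.8)
```

```text
crate yaw -4.6133126447126935 centre [ 0.50159269 -0.26250544] resid mm [[-0.5, -0.7], [-0.2, 0.4], [0.1, -1.3], [-0.4, 0.4], [0.5, 1.0], [0.5, 0.2]]
[[0.5479, -0.186], [0.5415, -0.2657], [0.535, -0.3455], [0.4682, -0.1795], [0.4617, -0.2593], [0.4553, -0.339]]
[[0.6031, -0.1382], [0.5819, -0.4011], [0.4021, -0.3891], [0.4238, -0.1224]] [ 0.50272289 -0.26269496  0.085     ]
t27.83 p [0.4807 0.0941 0.2576] open 0.304 F [ 0.   0.8 -1.4] jawyaw -5.6 xt [-0.  0. -1.]
 q [ 0.16  0.58 -0.71  1.94  0.51  0.81 -0.93]
 turn(deg,tool) [ 0.16 -0.    0.03]  shift now-axes cm [-0.45  9.58 35.21]  shift final-axes cm [-0.44  9.68 35.19]
```

Emit:
drive_tool --deltas '[[[0, 0, 0], [-0.1, 0.96, 2.2], 1.5], [[0, 0, 0], [-0.1, 0.96, 3.6], 1.5], [[0, 0, 0], [-0.1, 0.96, 3.8], 1.5], [[0, 0, 0], [-0.1, 0.96, 3.8], 1.5], [[0, 0, 0], [-0.1, 0.96, 3.8], 1.5], [[0, 0, 0], [0, 0.96, 3.8], 1.5], [[0, 0, 0], [0, 0.96, 3.8], 1.5], [[0, 0, 0], [0, 0.96, 3.8], 1.5], [[0, 0, 0], [0, 0.96, 3.8], 1.5], [[0, 0, 0], [0, 0.96, 2.8], 1.5], [[0, 0, 0], [0, 0, 0], 1.5], [[0, 0, 0], [0, 0, 0], 1.5]]'

```text
clock: 28.83
tool_pos: [0.5406, -0.2672, 0.2596]
eef_rot: [-0.524, -0.475, 0.526, -0.472]
contact_force: [0.1, 1.6, -1.5]
opening: 0.306
```

Emit:
drive_tool --deltas '[[[0, 0, 0], [0, 0, 0], 1.5], [[0, 0, 0], [0, 0, 0], 1.5]]'

```text
clock: 29.0
tool_pos: [0.5416, -0.2631, 0.2613]
eef_rot: [-0.523, -0.477, 0.523, -0.475]
contact_force: [0.3, 1.0, -1.1]
opening: 0.307
```

```bash
cat >> h.py <<'E'
CELL=[[0.5479,-0.186],[0.5415,-0.2657],[0.535,-0.3455],[0.4682,-0.1795],[0.4617,-0.2593],[0.4553,-0.339]]
def held(tag):
    "wrist picture of the held leg: axis column of the leg mask at rows near the foot, vs expected"
    d=snap('wrist',tag);c=cv2.cvtColor(np.ascontiguousarray(d['color'][:,:,::-1]),cv2.COLOR_BGR2HSV)
    print('expected foot/shoulder px',proj(d,[[.132,0,0],[.111,0,0]],np.eye(4)).round(0).tolist())
E
python3 -c "
from h import *
go(CELL[1]+[.15],-5.8)
held(12);e=load('wrist12')['color'][:,:,::-1];cv2.imwrite('pics/w12c.png',cv2.resize(e[100:300,200:440],None,fx=2.2,fy=2.2))"
```

```text
t29.00 p [ 0.5416 -0.2631  0.2613] open 0.307 F [ 0.3  1.  -1.1] jawyaw -5.4 xt [-0.003  0.002 -1.   ]
 q [ 0.77  0.73 -0.72  1.61  0.54  1.02 -0.21]
 turn(deg,tool) [ 0.36 -0.1   0.16]  shift now-axes cm [11.13  0.04  0.28]  shift final-axes cm [1.113e+01 1.000e-02 2.600e-01]
expected foot/shoulder px [[320.0, 195.0], [320.0, 203.0]]
```

View pics/w12c.png

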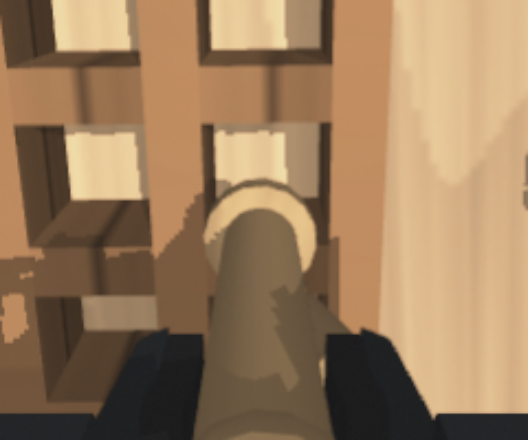

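Emit:
drive_tool --deltas '[[[0.3, 0, 0], [0, 0, 0.15], 1.5], [[0, 0, 0], [2, 0, 0], 1.5], [[0, 0, 0], [2, 0, 0], 1.5], [[0, 0, 0], [2, 0, 0], 1.5], [[0, 0, 0], [2, 0, 0], 1.5], [[0, 0, 0], [2, 0, 0], 1.5], [[0, 0, 0], [0.9, 0, 0], 1.5], [[0, 0, 0], [0, 0, 0], 1.5]]'

```text
clock: 29.72
tool_pos: [0.5404, -0.2659, 0.151]
eef_rot: [-0.524, -0.475, 0.526, -0.472]
contact_force: [-0.5, -1.2, -1.9]
opening: 0.303
```

Emit:
drive_tool --deltas '[[[0, 0, 0], [0.4, 0, 0], 1.5], [[0, 0, 0], [0.3, 0, 0], 1.5], [[0, 0, 0], [0, 0, 0], 1.5]]'

```text
clock: 29.97
tool_pos: [0.5421, -0.2667, 0.1464]
eef_rot: [-0.525, -0.474, 0.525, -0.473]
contact_force: [0.3, -0.3, -1.1]
opening: 0.305
```

Emit:
drive_tool --deltas '[[[0, 0, 0], [0.2, 0, 0], 1.5], [[0, 0, 0], [0, 0, 0], 1.5]]'

```text
clock: 30.13
tool_pos: [0.5419, -0.2668, 0.1442]
eef_rot: [-0.525, -0.474, 0.525, -0.473]
contact_force: [-0.2, -0.3, 0.2]
opening: 0.309
```

Emit:
drive_tool --deltas '[[[0, 0, 0], [0.2, 0, 0], 1.5], [[0, 0, 0], [0, 0, 0], 1.5]]'

```text
clock: 30.3
tool_pos: [0.5416, -0.2668, 0.1418]
eef_rot: [-0.525, -0.474, 0.525, -0.473]
contact_force: [0.7, 0.6, -2.3]
opening: 0.307
```

Emit:
drive_tool --deltas '[[[0, 0, 0], [0.15, 0, 0], 1.5], [[0, 0, 0], [0, 0, 0], 1.5]]'

```text
clock: 30.47
tool_pos: [0.5416, -0.2667, 0.1402]
eef_rot: [-0.525, -0.474, 0.525, -0.473]
contact_force: [1.0, 0.5, -1.2]
opening: 0.303
```

Emit:
drive_tool --deltas '[[[0, 0, 0], [0.15, 0, 0], 1.5], [[0, 0, 0], [0, 0, 0], 1.5]]'

```text
clock: 30.63
tool_pos: [0.542, -0.2668, 0.1391]
eef_rot: [-0.525, -0.474, 0.525, -0.473]
contact_force: [-0.0, 0.5, 1.1]
opening: 0.308
```

Emit:
drive_tool --deltas '[[[0, 0, 0], [0.15, 0, 0], 1.5], [[0, 0, 0], [0, 0, 0], 1.5]]'

```text
clock: 30.8
tool_pos: [0.5424, -0.2668, 0.1387]
eef_rot: [-0.525, -0.473, 0.525, -0.474]
contact_force: [-1.6, -0.1, 9.0]
opening: 0.304
```

Contact. Release, rise, go to leg2.

Emit:
drive_tool --deltas '[[[0, 0, 0], [0, 0, 0], 2.9], [[0, 0, 0], [0, 0, 0], 3.2], [[0, 0, 0], [0, 0, 0], 4.4], [[0, 0, 0], [0, 0, 0], 4.4], [[0, 0, 0], [-1, 0, 0], 4.4], [[0, 0, 0], [-2, 0, 0], 4.4], [[0, 0, 0], [-3, 0, 0], 4.4], [[0, 0, 0], [-3, 0, 0], 4.4], [[0, 0, 0], [-3, 0, 0], 4.4], [[0, 0, 0], [0, 0, 0], 4.4], [[0, 0, 0], [0, 0, 0], 4.4]]'

```text
clock: 31.72
tool_pos: [0.5429, -0.2668, 0.2597]
eef_rot: [0.526, 0.473, -0.525, 0.474]
contact_force: [0.2, -0.1, -0.0]
opening: 0.5
```

```bash
python3 -c "
from h import *
go(stand(0,.0425,.26),-5.8)"
```

```text
t31.72 p [ 0.5429 -0.2668  0.2597] open 0.5 F [ 0.2 -0.1 -0. ] jawyaw -5.9 xt [ 0.003 -0.001 -1.   ]
 q [ 0.77  0.73 -0.72  1.6   0.54  1.01 -0.22]
 turn(deg,tool) [-0.13  0.04 -0.17]  shift now-axes cm [ -0.09  -9.93 -43.85]  shift final-axes cm [-3.000e-02 -9.830e+00 -4.387e+01]
```

Emit:
drive_tool --deltas '[[[0, 0, 0], [0, -0.9, -3.6], 4.4], [[0, 0, 0], [0, -0.9, -4.05], 4.4], [[0, 0, 0], [0, -0.9, -4.05], 4.4], [[0, 0, 0], [0, -0.9, -4.05], 4.4], [[0, 0, 0], [0, -0.9, -4.05], 4.4], [[0, 0, 0], [0, -0.9, -4.05], 4.4], [[0, 0, 0], [0, -0.9, -4.05], 4.4], [[0, 0, 0], [0, -0.9, -4.05], 4.4], [[0, 0, 0], [0, -0.9, -4.05], 4.4], [[0, 0, 0], [0, -0.9, -4.05], 4.4], [[0, 0, 0], [0, -0.85, -3.8], 4.4], [[0, 0, 0], [0, 0, 0], 4.4]]'

```text
clock: 32.72
tool_pos: [0.4862, 0.1899, 0.2579]
eef_rot: [0.523, 0.48, -0.52, 0.474]
contact_force: [0.5, 0.7, 0.4]
opening: 0.495
```

Emit:
drive_tool --deltas '[[[0, 0, 0], [0, 0, 0], 4.4], [[0, 0, 0], [0, 0, 0], 4.4], [[0, 0, 0], [0, 0, 0], 4.4]]'

```text
clock: 32.97
tool_pos: [0.4891, 0.1774, 0.2568]
eef_rot: [-0.525, -0.473, 0.527, -0.473]
contact_force: [0.5, -0.3, -0.3]
opening: 0.496
```

```bash
python3 -c "
from h import *
go(stand(0,.0425,.144),-5.8);crate_diff(13,'top11')"
```

```text
t32.97 p [0.4891 0.1774 0.2568] open 0.496 F [ 0.5 -0.3 -0.3] jawyaw -6.1 xt [-0.003 -0.002 -1.   ]
 q [-0.01  0.61 -0.69  1.85  0.5   0.86 -1.06]
 turn(deg,tool) [-0.27  0.11  0.14]  shift now-axes cm [11.28  0.04 -0.24]  shift final-axes cm [ 1.128e+01  1.000e-02 -2.200e-01]
crate_top 0.015
crate_bot 0.037
tray 0.036
```

Crate is unchanged. Descend and rock leg2.

Emit:
drive_tool --deltas '[[[-0.2, 0, 0], [0, 0, -0.2], 4.4], [[0, 0, 0], [3, 0, 0], 4.4], [[0, 0, 0], [3, 0, 0], 4.4], [[0, 0, 0], [3, 0, 0], 4.4], [[0, 0, 0], [2.3, 0, 0], 4.4], [[0, 0, 0], [0, 0, 0], 4.4], [[0, 0, 0], [0, 0, 0], 4.4], [[0, 0, 0], [0, 0, 0], 4.4]]'

```text
clock: 33.68
tool_pos: [0.4899, 0.1818, 0.1457]
eef_rot: [0.525, 0.474, -0.524, 0.474]
contact_force: [-0.0, 0.1, 0.2]
opening: 0.495
```

Emit:
drive_tool --deltas '[[[0, 0, 0], [0, -1, 0], 4.4], [[0, 0, 0], [0, -1, 0], 4.4], [[0, 0, 0], [0, -1, 0], 4.4], [[0, 0, 0], [0, -0.9, 0], 4.4], [[0, 0, 0], [0, 0, 0], 4.4], [[0, 0, 0], [0, 0, 0], 4.4]]'

```text
clock: 34.18
tool_pos: [0.4545, 0.1867, 0.1473]
eef_rot: [0.528, 0.473, -0.522, 0.475]
contact_force: [5.6, -1.1, 0.9]
opening: 0.495
```

Emit:
drive_tool --deltas '[[[0, 0, 0], [0, 1.3, 0], 4.4], [[0, 0, 0], [0, 1.3, 0], 4.4], [[0, 0, 0], [0, 1.3, 0], 4.4], [[0, 0, 0], [0, 1, 0], 4.4], [[0, 0, 0], [0, 1, 0], 4.4], [[0, 0, 0], [0, 1, 0], 4.4], [[0, 0, 0], [0, 0.9, 0], 4.4], [[0, 0, 0], [0, 0, 0], 4.4], [[0, 0, 0], [0, 0, 0], 4.4]]'

```text
clock: 34.93
tool_pos: [0.528, 0.1788, 0.1472]
eef_rot: [0.525, 0.475, -0.524, 0.474]
contact_force: [-3.6, 0.1, 5.4]
opening: 0.498
```

```bash
python3 -c "
from h import *
go(stand(0,.0425,.144),-5.8)"
```

```text
t34.93 p [0.528  0.1788 0.1472] open 0.498 F [-3.6  0.1  5.4] jawyaw -5.7 xt [ 0.     0.003 -1.   ]
 q [-0.07  0.8  -0.58  1.85  0.66  0.69 -1.14]
 turn(deg,tool) [ 0.06 -0.16 -0.01]  shift now-axes cm [ 0.32 -3.85  0.31]  shift final-axes cm [ 0.32 -3.85  0.31]
```

Emit:
drive_tool --deltas '[[[0, -0.1, 0], [0.1, -1.3, 0.3], 4.4], [[0, 0, 0], [0.1, -1.3, 0], 4.4], [[0, 0, 0], [0.1, -1.25, 0], 4.4], [[0, 0, 0], [0, 0, 0], 4.4], [[0, 0, 0], [0, 0, 0], 1.5], [[0, 0, 0], [0, 0, 0], 1.5], [[0, 0, 0], [0, 0, 0], 1.5], [[0, 0, 0], [0, 0, 0], 1.5], [[0, 0, 0], [-0.5, 0, 0], 1.5], [[0, 0, 0], [-0.5, 0, 0], 1.5], [[0, 0, 0], [-0.5, 0, 0], 1.5], [[0, 0, 0], [-0.5, 0, 0], 1.5]]'

```text
clock: 35.93
tool_pos: [0.4897, 0.1785, 0.1621]
eef_rot: [-0.524, -0.474, 0.525, -0.474]
contact_force: [0.4, -0.5, -2.0]
opening: 0.3
```

Emit:
drive_tool --deltas '[[[0, 0, 0], [-1, 0, 0], 1.5], [[0, 0, 0], [-2.5, 0, 0], 1.5], [[0, 0, 0], [-3, 0, 0], 1.5], [[0, 0, 0], [-3, 0, 0], 1.5], [[0, 0, 0], [0, 0, 0], 1.5], [[0, 0, 0], [0, 0, 0], 1.5]]'

```text
clock: 36.43
tool_pos: [0.4903, 0.1792, 0.2586]
eef_rot: [0.525, 0.474, -0.524, 0.475]
contact_force: [-0.8, 0.1, -1.4]
opening: 0.3
```

```bash
python3 -c "
from h import *
go(CELL[0]+[.262],-5.8);crate_diff(14,'top13')"
```

```text
t36.43 p [0.4903 0.1792 0.2586] open 0.3 F [-0.8  0.1 -1.4] jawyaw -5.7 xt [ 0.003  0.    -1.   ]
 q [-0.01  0.61 -0.69  1.85  0.51  0.86 -1.06]
 turn(deg,tool) [ 0.06 -0.03 -0.14]  shift now-axes cm [-0.34  9.38 35.76]  shift final-axes cm [-0.34  9.42 35.75]
crate_top 0.0
crate_bot 0.0
tray 0.005
```

Emit:
drive_tool --deltas '[[[0, 0, 0], [-0.1, 0.94, 2.2], 1.5], [[0, 0, 0], [-0.1, 0.94, 3.6], 1.5], [[0, 0, 0], [-0.1, 0.94, 3.9], 1.5], [[0, 0, 0], [0, 0.94, 3.9], 1.5], [[0, 0, 0], [0, 0.94, 3.9], 1.5], [[0, 0, 0], [0, 0.94, 3.9], 1.5], [[0, 0, 0], [0, 0.94, 3.9], 1.5], [[0, 0, 0], [0, 0.94, 3.9], 1.5], [[0, 0, 0], [0, 0.94, 3.7], 1.5], [[0, 0, 0], [0, 0.94, 2.8], 1.5], [[0, 0, 0], [0, 0, 0], 1.5], [[0, 0, 0], [0, 0, 0], 1.5]]'

```text
clock: 37.48
tool_pos: [0.5462, -0.1882, 0.258]
eef_rot: [-0.524, -0.474, 0.527, -0.472]
contact_force: [0.8, 0.6, -1.2]
opening: 0.301
```

Emit:
drive_tool --deltas '[[[0, 0, 0], [0, 0, 0], 1.5], [[0, 0, 0], [0, 0, 0], 1.5]]'

```text
clock: 37.65
tool_pos: [0.547, -0.1838, 0.2595]
eef_rot: [-0.523, -0.476, 0.524, -0.475]
contact_force: [-0.3, 0.0, -1.6]
opening: 0.303
```

```bash
cat >> h.py <<'E'
def held2(tag):
    "no viewing: difference to wrist12 gives how alike the held leg looks; also brightest-ring centroid of the foot flange"
    d=snap('wrist',tag)['color'].astype(int);e=load('wrist12')['color'].astype(int)
    # flange ring in wrist12 ~ crop (260,236) -> (318,207), template-match it
    t=np.uint8(e[180:225,288:348]);r_=cv2.matchTemplate(np.uint8(d[150:260,260:380]),t,cv2.TM_CCOEFF_NORMED);_,v,_,l=cv2.minMaxLoc(r_);print('flange shift px',l[0]-28,l[1]-30,'score %.2f'%v)
E
python3 -c "
from h import *
go(CELL[0]+[.15],-5.8)
held2(15)"
```

```text
t37.65 p [ 0.547  -0.1838  0.2595] open 0.303 F [-0.3  0.  -1.6] jawyaw -5.5 xt [-0.003  0.    -1.   ]
 q [ 0.65  0.69 -0.72  1.68  0.54  0.97 -0.36]
 turn(deg,tool) [0.25 0.01 0.15]  shift now-axes cm [10.95  0.14  0.2 ]  shift final-axes cm [10.95  0.11  0.21]
flange shift px 1 0 score 0.98
```

Held the same way as leg1. Set down.

Emit:
drive_tool --deltas '[[[0.2, 0, 0], [0, 0.1, 0.1], 1.5], [[0, 0, 0], [2, 0, 0], 1.5], [[0, 0, 0], [2, 0, 0], 1.5], [[0, 0, 0], [2, 0, 0], 1.5], [[0, 0, 0], [2, 0, 0], 1.5], [[0, 0, 0], [2, 0, 0], 1.5], [[0, 0, 0], [0.8, 0, 0], 1.5], [[0, 0, 0], [0.4, 0, 0], 1.5], [[0, 0, 0], [0.2, 0, 0], 1.5], [[0, 0, 0], [0, 0, 0], 1.5]]'

```text
clock: 38.53
tool_pos: [0.5487, -0.1869, 0.1465]
eef_rot: [-0.525, -0.473, 0.525, -0.474]
contact_force: [0.3, -0.2, -0.6]
opening: 0.303
```

Emit:
drive_tool --deltas '[[[0, 0, 0], [0.2, 0, 0], 1.5], [[0, 0, 0], [0.15, 0, 0], 1.5], [[0, 0, 0], [0, 0, 0], 1.5]]'

```text
clock: 38.78
tool_pos: [0.5484, -0.1873, 0.1429]
eef_rot: [-0.525, -0.473, 0.526, -0.474]
contact_force: [0.3, -0.1, -1.5]
opening: 0.301
```

Emit:
drive_tool --deltas '[[[0, 0, 0], [0.15, 0, 0], 1.5], [[0, 0, 0], [0, 0, 0], 1.5]]'

```text
clock: 38.95
tool_pos: [0.5482, -0.1872, 0.141]
eef_rot: [-0.525, -0.473, 0.526, -0.474]
contact_force: [0.5, 0.4, -1.5]
opening: 0.298
```

Emit:
drive_tool --deltas '[[[0, 0, 0], [0.15, 0, 0], 1.5], [[0, 0, 0], [0, 0, 0], 1.5]]'

```text
clock: 39.12
tool_pos: [0.5481, -0.1871, 0.1393]
eef_rot: [-0.524, -0.474, 0.526, -0.473]
contact_force: [-0.7, -0.4, -1.8]
opening: 0.301
```

Emit:
drive_tool --deltas '[[[0, 0, 0], [0.15, 0, 0], 1.5], [[0, 0, 0], [0, 0, 0], 1.5]]'

```text
clock: 39.28
tool_pos: [0.5484, -0.1871, 0.1385]
eef_rot: [-0.525, -0.473, 0.526, -0.474]
contact_force: [-1.2, -0.0, 3.3]
opening: 0.297
```

Emit:
drive_tool --deltas '[[[0, 0, 0], [0.1, 0, 0], 1.5], [[0, 0, 0], [0, 0, 0], 1.5]]'

```text
clock: 39.45
tool_pos: [0.5487, -0.1871, 0.1383]
eef_rot: [-0.525, -0.473, 0.526, -0.474]
contact_force: [-1.2, -0.3, 8.9]
opening: 0.297
```

Emit:
drive_tool --deltas '[[[0, 0, 0], [0, 0, 0], 2.9], [[0, 0, 0], [0, 0, 0], 3.2], [[0, 0, 0], [0, 0, 0], 4.4], [[0, 0, 0], [0, 0, 0], 4.4], [[0, 0, 0], [-1, 0, 0], 4.4], [[0, 0, 0], [-2, 0, 0], 4.4], [[0, 0, 0], [-3, 0, 0], 4.4], [[0, 0, 0], [-3, 0, 0], 4.4], [[0, 0, 0], [-3, 0, 0], 4.4], [[0, 0, 0], [0, 0, 0], 4.4], [[0, 0, 0], [0, 0, 0], 4.4]]'

```text
clock: 40.37
tool_pos: [0.5494, -0.1869, 0.2592]
eef_rot: [0.525, 0.472, -0.525, 0.475]
contact_force: [-0.1, -0.6, -0.7]
opening: 0.503
```

```bash
python3 -c "
from h import *
go(stand(0,.1275,.26),-5.8)"
```

```text
t40.37 p [ 0.5494 -0.1869  0.2592] open 0.503 F [-0.1 -0.6 -0.7] jawyaw -5.9 xt [ 0.003 -0.002 -1.   ]
 q [ 0.66  0.69 -0.72  1.68  0.54  0.97 -0.37]
 turn(deg,tool) [-0.13  0.11 -0.18]  shift now-axes cm [ -0.19  -9.78 -44.34]  shift final-axes cm [ -0.08  -9.68 -44.36]
```

Emit:
drive_tool --deltas '[[[0, 0, -0.1], [0, -0.88, -3.8], 4.4], [[0, 0, 0], [0, -0.88, -4.1], 4.4], [[0, 0, 0], [0, -0.88, -4.1], 4.4], [[0, 0, 0], [0, -0.88, -4.1], 4.4], [[0, 0, 0], [0, -0.88, -4.1], 4.4], [[0, 0, 0], [0, -0.88, -4.1], 4.4], [[0, 0, 0], [0, -0.88, -4.1], 4.4], [[0, 0, 0], [0, -0.88, -4.1], 4.4], [[0, 0, 0], [0, -0.88, -4.1], 4.4], [[0, 0, 0], [0, -0.88, -4.1], 4.4], [[0, 0, 0], [0, -0.88, -3.65], 4.4], [[0, 0, 0], [0, 0, 0], 4.4]]'

```text
clock: 41.37
tool_pos: [0.4942, 0.2718, 0.2566]
eef_rot: [0.522, 0.48, -0.522, 0.474]
contact_force: [-0.1, 1.3, 0.6]
opening: 0.503
```

Emit:
drive_tool --deltas '[[[0, 0, 0], [0, 0, 0], 4.4], [[0, 0, 0], [0, 0, 0], 4.4], [[0, 0, 0], [0, 0, 0], 4.4], [[0, 0, 0], [0, 0, 0], 4.4]]'

```text
clock: 41.7
tool_pos: [0.4985, 0.2596, 0.2561]
eef_rot: [-0.524, -0.473, 0.527, -0.473]
contact_force: [0.3, 0.6, -0.1]
opening: 0.499
```

```bash
python3 -c "
from h import *
go(stand(0,.1275,.144),-5.8);crate_diff(16,'top13')"
```

```text
t41.70 p [0.4985 0.2596 0.2561] open 0.499 F [ 0.3  0.6 -0.1] jawyaw -6.1 xt [-0.004 -0.003 -1.   ]
 q [-0.17  0.67 -0.67  1.73  0.5   0.93 -1.16]
 turn(deg,tool) [-0.29  0.19  0.19]  shift now-axes cm [11.21 -0.07 -0.48]  shift final-axes cm [11.21 -0.11 -0.45]
crate_top 0.015
crate_bot 0.026
tray 0.026
```

Emit:
drive_tool --deltas '[[[-0.2, 0.1, 0.1], [0, 0, -0.35], 4.4], [[0, 0, 0], [3, 0, 0], 4.4], [[0, 0, 0], [3, 0, 0], 4.4], [[0, 0, 0], [3, 0, 0], 4.4], [[0, 0, 0], [2.2, 0, 0], 4.4], [[0, 0, 0], [0, 0, 0], 4.4], [[0, 0, 0], [0, 0, 0], 4.4], [[0, 0, 0], [0, 0, 0], 4.4]]'

```text
clock: 42.42
tool_pos: [0.499, 0.266, 0.1459]
eef_rot: [0.525, 0.475, -0.524, 0.474]
contact_force: [0.8, 0.2, 0.4]
opening: 0.504
```

Emit:
drive_tool --deltas '[[[0, 0, 0], [0, -1, 0], 4.4], [[0, 0, 0], [0, -1, 0], 4.4], [[0, 0, 0], [0, -1, 0], 4.4], [[0, 0, 0], [0, -0.9, 0], 4.4], [[0, 0, 0], [0, 0, 0], 4.4], [[0, 0, 0], [0, 0, 0], 4.4]]'

```text
clock: 42.92
tool_pos: [0.4627, 0.2705, 0.1471]
eef_rot: [0.527, 0.474, -0.522, 0.475]
contact_force: [6.0, -0.3, 2.2]
opening: 0.503
```

Emit:
drive_tool --deltas '[[[0, 0, 0], [0, 1.3, 0], 4.4], [[0, 0, 0], [0, 1.3, 0], 4.4], [[0, 0, 0], [0, 1.3, 0], 4.4], [[0, 0, 0], [0, 1, 0], 4.4], [[0, 0, 0], [0, 1, 0], 4.4], [[0, 0, 0], [0, 1, 0], 4.4], [[0, 0, 0], [0, 0.9, 0], 4.4], [[0, 0, 0], [0, 0, 0], 4.4], [[0, 0, 0], [0, 0, 0], 4.4]]'

```text
clock: 43.67
tool_pos: [0.5357, 0.2634, 0.1468]
eef_rot: [0.524, 0.476, -0.524, 0.474]
contact_force: [-5.1, 1.6, 6.1]
opening: 0.505
```

```bash
python3 -c "
from h import *
go(stand(0,.1275,.144),-5.8)"
```

```text
t43.67 p [0.5357 0.2634 0.1468] open 0.505 F [-5.1  1.6  6.1] jawyaw -5.7 xt [-0.001  0.003 -1.   ]
 q [-0.21  0.84 -0.59  1.73  0.63  0.76 -1.21]
 turn(deg,tool) [ 0.15 -0.18  0.09]  shift now-axes cm [ 0.29 -3.77  0.3 ]  shift final-axes cm [ 0.28 -3.77  0.31]
```

Emit:
drive_tool --deltas '[[[0, -0.1, 0], [0.1, -1.3, 0.3], 4.4], [[0, 0, 0], [0.1, -1.25, 0], 4.4], [[0, 0, 0], [0, -1.2, 0], 4.4], [[0, 0, 0], [0, 0, 0], 4.4], [[0, 0, 0], [0, 0, 0], 1.5], [[0, 0, 0], [0, 0, 0], 1.5], [[0, 0, 0], [0, 0, 0], 1.5], [[0, 0, 0], [0, 0, 0], 1.5], [[0, 0, 0], [-0.5, 0, 0], 1.5], [[0, 0, 0], [-0.5, 0, 0], 1.5], [[0, 0, 0], [-0.5, 0, 0], 1.5], [[0, 0, 0], [-0.5, 0, 0], 1.5]]'

```text
clock: 44.67
tool_pos: [0.4999, 0.262, 0.1631]
eef_rot: [-0.524, -0.474, 0.525, -0.474]
contact_force: [-0.3, -0.4, -0.7]
opening: 0.308
```

Emit:
drive_tool --deltas '[[[0, 0, 0], [-1, 0, 0], 1.5], [[0, 0, 0], [-2.5, 0, 0], 1.5], [[0, 0, 0], [-3, 0, 0], 1.5], [[0, 0, 0], [-3, 0, 0], 1.5], [[0, 0, 0], [0, 0, 0], 1.5], [[0, 0, 0], [0, 0, 0], 1.5]]'

```text
clock: 45.17
tool_pos: [0.5005, 0.263, 0.2598]
eef_rot: [0.525, 0.474, -0.524, 0.475]
contact_force: [-0.5, 0.3, -2.7]
opening: 0.312
```

```bash
python3 -c "
from h import *
go(CELL[3]+[.262],-5.8);crate_diff(17,'top16')"
```

```text
t45.17 p [0.5005 0.263  0.2598] open 0.312 F [-0.5  0.3 -2.7] jawyaw -5.7 xt [ 0.002  0.001 -1.   ]
 q [-0.17  0.66 -0.68  1.72  0.51  0.93 -1.15]
 turn(deg,tool) [ 0.06 -0.07 -0.14]  shift now-axes cm [-0.27  1.22 44.35]  shift final-axes cm [-0.22  1.26 44.35]
crate_top 0.017
crate_bot 0.012
tray 0.0
```

Emit:
drive_tool --deltas '[[[0, 0, 0], [-0.1, 0.1, 2.5], 1.5], [[0, 0, 0], [-0.1, 0.1, 4], 1.5], [[0, 0, 0], [0, 0.1, 4.1], 1.5], [[0, 0, 0], [0, 0.1, 4.1], 1.5], [[0, 0, 0], [0, 0.1, 4.1], 1.5], [[0, 0, 0], [0, 0.1, 4.1], 1.5], [[0, 0, 0], [0, 0.1, 4.1], 1.5], [[0, 0, 0], [0, 0.1, 4.1], 1.5], [[0, 0, 0], [0, 0.1, 4.1], 1.5], [[0, 0, 0], [0, 0.1, 3.8], 1.5], [[0, 0, 0], [0, 0.1, 3.2], 1.5], [[0, 0, 0], [0, 0.1, 2], 1.5]]'

```text
clock: 46.22
tool_pos: [0.4651, -0.1834, 0.2585]
eef_rot: [-0.523, -0.474, 0.528, -0.472]
contact_force: [1.2, 0.2, -2.1]
opening: 0.308
```

Emit:
drive_tool --deltas '[[[0, 0, 0], [0, 0, 0], 1.5], [[0, 0, 0], [0, 0, 0], 1.5], [[0, 0, 0], [0, 0, 0], 1.5]]'

```text
clock: 46.47
tool_pos: [0.4671, -0.1775, 0.2596]
eef_rot: [-0.523, -0.475, 0.525, -0.474]
contact_force: [0.3, -0.9, -1.5]
opening: 0.307
```

```bash
python3 -c "
from h import *
go(CELL[3]+[.15],-5.8)
held2(18)"
```

```text
t46.47 p [ 0.4671 -0.1775  0.2596] open 0.307 F [ 0.3 -0.9 -1.5] jawyaw -5.6 xt [-0.003  0.    -1.   ]
 q [ 0.73  0.6  -0.74  1.91  0.53  0.85 -0.39]
 turn(deg,tool) [0.16 0.   0.15]  shift now-axes cm [10.96  0.16  0.19]  shift final-axes cm [10.96  0.13  0.19]
flange shift px -1 -9 score 0.92
```

Emit:
drive_tool --deltas '[[[0.1, 0, 0], [0, 0.1, 0.5], 1.5], [[0, 0, 0], [2, 0, 0], 1.5], [[0, 0, 0], [2, 0, 0], 1.5], [[0, 0, 0], [2, 0, 0], 1.5], [[0, 0, 0], [2, 0, 0], 1.5], [[0, 0, 0], [2, 0, 0], 1.5], [[0, 0, 0], [0.8, 0, 0], 1.5], [[0, 0, 0], [0.4, 0, 0], 1.5], [[0, 0, 0], [0.2, 0, 0], 1.5], [[0, 0, 0], [0, 0, 0], 1.5]]'

```text
clock: 47.35
tool_pos: [0.4684, -0.1836, 0.1467]
eef_rot: [-0.524, -0.474, 0.525, -0.474]
contact_force: [0.5, 1.4, -1.3]
opening: 0.312
```

Emit:
drive_tool --deltas '[[[0, 0, 0], [0.2, 0, 0], 1.5], [[0, 0, 0], [0.15, 0, 0], 1.5], [[0, 0, 0], [0, 0, 0], 1.5]]'

```text
clock: 47.6
tool_pos: [0.4681, -0.1841, 0.1431]
eef_rot: [-0.524, -0.474, 0.525, -0.474]
contact_force: [0.1, -0.0, -1.7]
opening: 0.309
```

Emit:
drive_tool --deltas '[[[0, 0, 0], [0.15, 0, 0], 1.5], [[0, 0, 0], [0, 0, 0], 1.5]]'

```text
clock: 47.77
tool_pos: [0.4679, -0.184, 0.1413]
eef_rot: [-0.524, -0.474, 0.525, -0.474]
contact_force: [-0.1, -0.1, -1.2]
opening: 0.308
```

Emit:
drive_tool --deltas '[[[0, 0, 0], [0.1, 0, 0], 1.5], [[0, 0, 0], [0, 0, 0], 1.5]]'

```text
clock: 47.93
tool_pos: [0.4678, -0.1839, 0.1402]
eef_rot: [-0.524, -0.474, 0.525, -0.474]
contact_force: [0.2, 0.4, -1.5]
opening: 0.309
```

Emit:
drive_tool --deltas '[[[0, 0, 0], [0.15, 0, 0], 1.5], [[0, 0, 0], [0, 0, 0], 1.5]]'

```text
clock: 48.1
tool_pos: [0.4679, -0.1839, 0.139]
eef_rot: [-0.524, -0.474, 0.525, -0.474]
contact_force: [-0.9, 0.0, 2.3]
opening: 0.307
```

Emit:
drive_tool --deltas '[[[0, 0, 0], [0.1, 0, 0], 1.5], [[0, 0, 0], [0, 0, 0], 1.5]]'

```text
clock: 48.27
tool_pos: [0.468, -0.1839, 0.1387]
eef_rot: [-0.524, -0.474, 0.525, -0.474]
contact_force: [-1.6, -0.7, 9.8]
opening: 0.306
```

Contact at the expected height. Release, rise and back off over the stand side.

Emit:
drive_tool --deltas '[[[0, 0, 0], [0, 0, 0], 2.9], [[0, 0, 0], [0, 0, 0], 3.2], [[0, 0, 0], [0, 0, 0], 4.4], [[0, 0, 0], [0, 0, 0], 4.4], [[0, 0, 0], [-1, 0, 0], 4.4], [[0, 0, 0], [-2, 0, 0], 4.4], [[0, 0, 0], [-3, 0, 0], 4.4], [[0, 0, 0], [-3, 0, 0], 4.4], [[0, 0, 0], [-3, 0, 0], 4.4], [[0, 0, 0], [0, 0, -3], 4.4], [[0, 0, 0], [0, 0, -4], 4.4], [[0, 0, 0], [0, 0, -4], 4.4]]'

```text
clock: 49.27
tool_pos: [0.4794, -0.0742, 0.2587]
eef_rot: [-0.525, -0.472, 0.526, -0.473]
contact_force: [1.2, -0.2, -0.3]
opening: 0.501
```

Emit:
drive_tool --deltas '[[[0, 0, 0], [0, 0, -4], 4.4], [[0, 0, 0], [0, 0, -4], 4.4], [[0, 0, 0], [0, 0, -4], 4.4], [[0, 0, 0], [0, 0, -4], 4.4], [[0, 0, 0], [0, 0, 0], 4.4], [[0, 0, 0], [0, 0, 0], 4.4]]'

```text
clock: 49.77
tool_pos: [0.4951, 0.0882, 0.2582]
eef_rot: [-0.523, -0.476, 0.523, -0.475]
contact_force: [0.0, -1.0, 0.1]
opening: 0.499
```

```bash
python3 -c "
from h import *
st();d=snap('top',20);e=snap('side',20)
a=cv2.resize(d['color'][100:280,120:500,::-1],(800,379),interpolation=cv2.INTER_CUBIC)
b=cv2.resize(e['color'][110:330,150:450,::-1],(300,220))
cv2.imwrite('pics/fin.png',np.vstack([a,np.hstack([b,np.zeros((220,500,3),np.uint8)])]))"
```

```text
t49.77 p [0.4951 0.0882 0.2582] open 0.499 F [ 0.  -1.   0.1] jawyaw -5.5 xt [-0.  0. -1.]
 q [ 0.18  0.59 -0.71  1.9   0.51  0.84 -0.9 ]
```

View pics/fin.png

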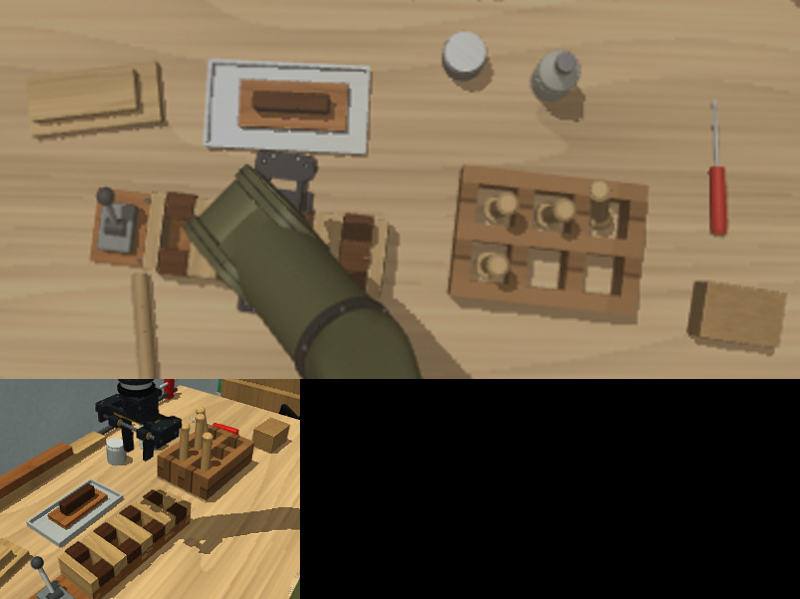

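Run:
```python
from h import *
t,s=load('top20'),load('side20')
U=lambda x,y:np.array([120+x*.475,100+y*180/379])
for n,(x,y) in dict(leg0=(599,190),leg1=(565,209),leg2=(507,202),leg3=(495,265)).items(): print(n,onz(t,[U(x,y)],.18).round(4))
print(CELL)
for v in((184,431),(200,411),(207,436)): print(v,[tri(t,U(*p),s,np.array([150+v[0],110+v[1]-379.]))for p in((599,190),(565,209),(507,202),(495,265))])
```

```text
leg0 [[ 0.5663 -0.3138  0.18  ]]
leg1 [[ 0.5401 -0.2691  0.18  ]]
leg2 [[ 0.5474 -0.1925  0.18  ]]
leg3 [[ 0.4646 -0.1785  0.18  ]]
[[0.5479, -0.186], [0.5415, -0.2657], [0.535, -0.3455], [0.4682, -0.1795], [0.4617, -0.2593], [0.4553, -0.339]]
(184, 431) [(array([ 0.59322063, -0.31817372,  0.08673367]), np.float64(0.04840520349831248)), (array([ 0.56276244, -0.2656896 ,  0.12096631]), np.float64(0.04651971593405815)), (array([ 0.54808351, -0.19495948,  0.15832935]), np.float64(0.0012575656927633508)), (array([ 0.49064157, -0.16045859,  0.19388815]), np.float64(0.0617531323402342))]
(200, 411) [(array([ 0.56642205, -0.31627533,  0.16869877]), np.float64(0.0015081275225762342)), (array([ 0.53894521, -0.26663181,  0.19692246]), np.float64(0.0007070003849256483)), (array([ 0.52559265, -0.19775798,  0.23025174]), np.float64(0.04310427934271693)), (array([ 0.47324665, -0.16679843,  0.25671688]), np.float64(0.01927446031401621))]
(207, 436) [(array([ 0.56178766, -0.34128302,  0.06877262]), np.float64(0.02798895326807233)), (array([ 0.53270239, -0.28688975,  0.10440231]), np.float64(0.025666851204095106)), (array([ 0.51842287, -0.21125904,  0.14778766]), np.float64(0.06902376163250148)), (array([ 0.46399173, -0.17897714,  0.17838602]), np.float64(0.0014423454885905877))]
```

```bash
python3 -c "
from h import *
go([.563,-.319,.258],43.5)"
```

```text
t49.87 p [0.4951 0.0839 0.2574] open 0.503 F [ 0.1 -0.5  0.8] jawyaw -5.8 xt [-0.002 -0.002 -1.   ]
 q [ 0.18  0.59 -0.71  1.9   0.52  0.84 -0.9 ]
 turn(deg,tool) [-49.34   0.1    0.15]  shift now-axes cm [3.000e-02 1.085e+01 3.939e+01]  shift final-axes cm [ -0.06 -22.81  33.9 ]
```

Emit:
drive_tool --deltas '[[[0, 0, 0], [0, 1.08, 3.2], 6], [[0, 0, 0], [0, 1.08, 4.1], 6], [[0, 0, 0], [0, 1.08, 4.1], 6], [[0, 0, 0], [0, 1.08, 4.1], 6], [[0, 0, 0], [0, 1.08, 4.1], 6], [[0, 0, 0], [0, 1.08, 4.1], 6], [[0, 0, 0], [0, 1.08, 4.1], 6], [[0, 0, 0], [0, 1.08, 4.1], 6], [[0, 0, 0], [0, 1.08, 4.1], 6], [[0, 0, 0], [0, 1.1, 3.4], 6]]'

```text
clock: 50.7
tool_pos: [0.5594, -0.3187, 0.2575]
eef_rot: [-0.525, -0.472, 0.528, -0.472]
contact_force: [1.2, -0.6, -0.6]
opening: 0.684
```

Emit:
drive_tool --deltas '[[[-6.2, 0, 0], [0, 0, 0], 6], [[-6.2, 0, 0], [0, 0, 0], 6], [[-6.2, 0, 0], [0, 0, 0], 6], [[-6.2, 0, 0], [0, 0, 0], 6], [[-6.2, 0, 0], [0, 0, 0], 6], [[-6.2, 0, 0], [0, 0, 0], 6], [[-6.2, 0, 0], [0, 0, 0], 6], [[-5.9, 0, 0], [0, 0, 0], 6], [[0, 0, 0], [0, 0, 0], 6], [[0, 0, 0], [0, 0, 0], 6]]'

```text
clock: 51.53
tool_pos: [0.5607, -0.3142, 0.2574]
eef_rot: [0.28, 0.649, -0.282, 0.648]
contact_force: [0.0, 0.5, 0.3]
opening: 0.681
```

Run:
```python
from h import *
go([.563,-.319,.150],43.5)
s,_=st();d=snap('wrist',21);T=toolT(s)
# leg0: light-wood disc near the predicted head; check with a hough circle
p=proj(d,[[.566,-.316,.178],[.529,-.3515,.03],[.5401,-.2691,.184]],T);print(p.round(0).tolist())
g=cv2.cvtColor(d['color'],cv2.COLOR_RGB2GRAY);c=cv2.HoughCircles(cv2.medianBlur(g,3),cv2.HOUGH_GRADIENT,1,25,param1=80,param2=18,minRadius=14,maxRadius=34)
if c is not None:
    for u in c[0]: print(u.round(0),onz(d,[u[:2]],.178,T).round(4))
```

```text
t51.53 p [ 0.5607 -0.3142  0.2574] open 0.681 F [0.  0.5 0.3] jawyaw 43.1 xt [-0.002 -0.001 -1.   ]
 q [ 0.89  0.85 -0.93  1.48  0.71  1.18  0.6 ]
 turn(deg,tool) [-0.35 -0.04  0.16]  shift now-axes cm [10.74 -0.13  0.51]  shift final-axes cm [10.74 -0.16  0.51]
t51.53 p [ 0.5607 -0.3142  0.2574] open 0.681 F [0.  0.5 0.3] jawyaw 43.1 xt [-0.002 -0.001 -1.   ]
 q [ 0.89  0.85 -0.93  1.48  0.71  1.18  0.6 ]
[[324.0, 225.0], [277.0, 174.0], [345.0, 152.0]]
[446.  58.  25.] [[ 0.5455 -0.1901  0.178 ]]
[348. 150.  20.] [[ 0.5416 -0.2669  0.178 ]]
[326. 222.  21.] [[ 0.5656 -0.3137  0.178 ]]
[594. 192.  32.] [[ 0.6796 -0.1771  0.178 ]]
[290. 174.  18.] [[ 0.5249 -0.3052  0.178 ]]
[336. 126.  30.] [[ 0.5255 -0.2622  0.178 ]]
[366.  74.  17.] [[ 0.5175 -0.2274  0.178 ]]
[394.  74.  23.] [[ 0.5301 -0.2164  0.178 ]]
[242. 176.  33.] [[ 0.5032 -0.3274  0.178 ]]
[284.  56.  28.] [[ 0.4753 -0.2534  0.178 ]]
[488. 278.  29.] [[ 0.6821 -0.2644  0.178 ]]
[342.   2.  20.] [[ 0.4808 -0.2112  0.178 ]]
```

Emit:
drive_tool --deltas '[[[-0.3, 0, 0], [0, -0.1, 0.35], 6], [[0, 0, 0], [3, 0, 0], 6], [[0, 0, 0], [3, 0, 0], 6], [[0, 0, 0], [2, 0, 0], 6], [[0, 0, 0], [1.5, 0, 0], 6], [[0, 0, 0], [1.2, 0, 0], 6], [[0, 0, 0], [0, 0, 0], 6], [[0, 0, 0], [0, 0, 0], 6]]'

```text
clock: 52.25
tool_pos: [0.564, -0.3157, 0.151]
eef_rot: [0.277, 0.65, -0.278, 0.65]
contact_force: [-0.5, 0.2, -0.6]
opening: 0.684
```

```bash
python3 -c "
from h import *
go([.535,-.3455,.150],43.5)"
```

```text
t52.25 p [ 0.564  -0.3157  0.151 ] open 0.684 F [-0.5  0.2 -0.6] jawyaw 43.8 xt [-0.001 -0.001 -1.   ]
 q [ 0.86  0.97 -0.86  1.56  0.83  1.01  0.52]
 turn(deg,tool) [0.26 0.01 0.09]  shift now-axes cm [ 0.11 -4.16  0.14]  shift final-axes cm [ 0.1  -4.16  0.16]
```

Emit:
drive_tool --deltas '[[[0, 0, 0], [0, -0.6, 0.1], 5.4], [[0, 0, 0], [0, -0.6, 0], 5.2], [[0, 0, 0], [0, -0.6, 0], 5], [[0, 0, 0], [0, -0.6, 0], 4.8], [[0, 0, 0], [0, -0.6, 0], 4.6], [[0, 0, 0], [0, -0.6, 0], 4.4], [[0, 0, 0], [0, -0.5, 0], 4.2], [[0, 0, 0], [0, 0, 0], 4], [[0, 0, 0], [0, 0, 0], 3.6], [[0, 0, 0], [0, 0, 0], 3.2], [[0, 0, 0], [0, 0, 0], 2.8]]' --force 15

```text
clock: 53.17
tool_pos: [0.5351, -0.3443, 0.1509]
eef_rot: [0.277, 0.651, -0.278, 0.65]
contact_force: [0.2, -0.3, -0.9]
opening: 0.33
```

Emit:
drive_tool --deltas '[[[0, 0, 0], [0, 0, 0], 1.5], [[0, 0, 0], [0, 0, 0], 1.5], [[0, 0, 0], [0, 0, 0], 1.5], [[0, 0, 0], [0, 0, 0], 1.5]]' --force 25

```text
clock: 53.5
tool_pos: [0.535, -0.3446, 0.1509]
eef_rot: [0.277, 0.651, -0.278, 0.65]
contact_force: [0.5, 0.2, 0.1]
opening: 0.319
```

Run:
```python
from h import *
go([.535,-.3455,.150],43.5)
s,_=st();d=snap('wrist',22);T=toolT(s)
print(proj(d,[[.535,-.3455,.184]],T).round(0).tolist())
e=snap('side',22)
t=snap('top',22)
print('side expect upright head',proj(e,[[.535,-.3455,.184]]).round(0).tolist())
```

```text
t53.50 p [ 0.535  -0.3446  0.1509] open 0.319 F [0.5 0.2 0.1] jawyaw 43.8 xt [-0.001 -0.001 -1.   ]
 q [ 0.93  0.96 -0.86  1.59  0.84  0.99  0.56]
 turn(deg,tool) [0.29 0.01 0.09]  shift now-axes cm [ 0.09 -0.07  0.07]  shift final-axes cm [ 0.09 -0.06  0.07]
t53.50 p [ 0.535  -0.3446  0.1509] open 0.319 F [0.5 0.2 0.1] jawyaw 43.8 xt [-0.001 -0.001 -1.   ]
 q [ 0.93  0.96 -0.86  1.59  0.84  0.99  0.56]
[[317.0, 332.0]]
side expect upright head [[363.0, 137.0]]
```

Emit:
drive_tool --deltas '[[[0, 0, 0], [-0.4, 0, 0], 1.5], [[0, 0, 0], [-0.4, 0, 0], 1.5], [[0, 0, 0], [0, 0, 0], 1.5], [[0, 0, 0], [0.4, 0, 0], 1.5], [[0, 0, 0], [0.2, 0, 0], 1.5], [[0, 0, 0], [0.1, 0, 0], 1.5], [[0, 0, 0], [0, 0, 0], 1.5]]'

```text
clock: 54.23
tool_pos: [0.5344, -0.3447, 0.1512]
eef_rot: [0.277, 0.651, -0.278, 0.65]
contact_force: [0.1, -0.0, -1.2]
opening: 0.319
```

Emit:
drive_tool --deltas '[[[0, 0, 0], [0.1, 0, 0], 1.5], [[0, 0, 0], [0.1, 0, 0], 1.5], [[0, 0, 0], [0, 0, 0], 1.5]]'

```text
clock: 54.48
tool_pos: [0.5356, -0.3449, 0.1508]
eef_rot: [0.277, 0.65, -0.278, 0.651]
contact_force: [-0.8, -0.3, 3.8]
opening: 0.315
```

Emit:
drive_tool --deltas '[[[0, 0, 0], [0.1, 0, 0], 2.6], [[0, 0, 0], [0, 0, 0], 2.6], [[0, 0, 0], [0, 0, 0], 2.8]]' --force 4

```text
clock: 54.73
tool_pos: [0.5361, -0.3448, 0.1504]
eef_rot: [0.277, 0.649, -0.278, 0.651]
contact_force: [-0.6, -0.1, 6.9]
opening: 0.332
```

Emit:
drive_tool --deltas '[[[0, 0, 0], [0, 0, 0], 3], [[0, 0, 0], [0, 0, 0], 3.4], [[0, 0, 0], [0, 0, 0], 4.4], [[0, 0, 0], [0, 0, 0], 4.4], [[0, 0, 0], [0, 0, 0], 4.4], [[0, 0, 0], [-1, 0, 0], 4.4], [[0, 0, 0], [-2, 0, 0], 4.4], [[0, 0, 0], [-3, 0, 0], 4.4], [[0, 0, 0], [-3, 0, 0], 4.4], [[0, 0, 0], [-3, 0, 0], 4.4], [[0, 0, 0], [0, 0, 0], 4.4]]'

```text
clock: 55.65
tool_pos: [0.5384, -0.3444, 0.276]
eef_rot: [0.277, 0.647, -0.278, 0.654]
contact_force: [1.2, 0.3, -0.5]
opening: 0.499
```

Emit:
drive_tool --deltas '[[[0, 0, 0], [0, 3, -3], 4.4], [[0, 0, 0], [0, 3, -3], 4.4], [[0, 0, 0], [0, 3, -2.5], 4.4], [[0, 0, 0], [0, 3, -2.5], 4.4], [[0, 0, 0], [0, 3, -2.5], 4.4], [[0, 0, 0], [0, 3, -2.5], 4.4], [[0, 0, 0], [0, 3, -2.5], 4.4], [[0, 0, 0], [0, 3, -2.5], 4.4], [[0, 0, 0], [0, 3, -2.5], 4.4], [[0, 0, 0], [0, 3, -2.5], 4.4], [[0, 0, 0], [0, 0, 0], 4.4], [[0, 0, 0], [0, 0, 0], 4.4]]'

```text
clock: 56.65
tool_pos: [0.5714, 0.0527, 0.269]
eef_rot: [0.276, 0.651, -0.276, 0.651]
contact_force: [-0.1, -0.7, 0.7]
opening: 0.496
```

Run:
```python
from h import *
st();d=snap('top',23);e=snap('side',23)
cv2.imwrite('pics/fin2.png',cv2.resize(d['color'][130:280,300:500,::-1],None,fx=4,fy=4,interpolation=cv2.INTER_CUBIC))
g=cv2.cvtColor(cv2.resize(d['color'][150:250,320:430],None,fx=4,fy=4,interpolation=cv2.INTER_CUBIC),cv2.COLOR_RGB2GRAY)
c=cv2.HoughCircles(g,cv2.HOUGH_GRADIENT,1,30,param1=80,param2=14,minRadius=15,maxRadius=26)
if c is not None:
  for u in c[0]: print(u.round(0),onz(d,[u[:2]/4+[320,150]-.375],.18).round(4))
for k in range(4): print('expect head px',proj(d,[CELL[k]+[.184]]).round(1))
a=load('top20')['color'].astype(int);m=(abs(d['color'].astype(int)-a).sum(2)>60).astype(np.uint8)
m[:,:320]=0
n,l,sx,cc=cv2.connectedComponentsWithStats(m)
print([ (x[:5].tolist()) for x in sx[1:] if x[4]>15])
```

```text
t56.65 p [0.5714 0.0527 0.269 ] open 0.496 F [-0.1 -0.7  0.7] jawyaw 44.1 xt [-0.  0. -1.]
 q [ 0.34  0.73 -0.92  1.68  0.66  1.07 -0.02]
[382. 202.  19.] [[ 0.5393 -0.3443  0.18  ]]
[146. 304.  22.] [[ 0.4657 -0.1816  0.18  ]]
[268. 198.  21.] [[ 0.5407 -0.2645  0.18  ]]
[144. 196.  23.] [[ 0.5393 -0.1779  0.18  ]]
[392. 246.  21.] [[ 0.5089 -0.3511  0.18  ]]
[346. 214.  16.] [[ 0.5303 -0.3192  0.18  ]]
[182. 224.  24.] [[ 0.5213 -0.2052  0.18  ]]
expect head px [[358.6 195.6]]
expect head px [[387.4 198.7]]
expect head px [[416.  201.7]]
expect head px [[355.7 224.6]]
[[400, 186, 9, 19, 100], [402, 196, 20, 20, 163], [320, 202, 96, 198, 7181], [336, 217, 7, 5, 16], [328, 306, 20, 27, 219], [390, 344, 7, 8, 17], [374, 355, 12, 11, 23], [363, 367, 11, 12, 25], [353, 380, 10, 12, 21]]
```

Run:
```python
from h import *
from plant import r
a=load('top0')['color'].astype(int);b=load('top23')['color'].astype(int);m=abs(a-b).sum(2)>60
for n,(x0,x1,y0,y1) in dict(hammer=(170,212,228,320),driver=(450,470,145,215),glue=(370,400,118,155),tin=(325,355,112,142),box=(445,497,230,270),offcuts=(130,200,128,170)).items(): print(n,m[y0:y1,x0:x1].mean().round(3))
d=load('side23');s=cv2.cvtColor(d['color'],cv2.COLOR_RGB2GRAY)
print(r.finish_job())
```

```text
hammer 0.01
driver 0.0
glue 0.0
tin 0.0
box 0.0
offcuts 0.0
the job is handed in; nothing more can be done
None
```

The job is handed in at about 57 s of the 210 s allowed; `finish_job` gave no verdict.

**What was done, in order**
- **Lever:** I pushed it until it met its stop at about 27 N. The tip then measured about +38 mm on the stand's +x side.
- **Float:** It lies flat on its sole in the tray.
- **Legs:** All four were present. I rocked each both ways, lifted it free with little force and set it down under force feedback, one to a cell.

**What went wrong and was mended**
- **Tilting leg0:** Tilting the gripper to rock leg0 stopped at about 0.13 rad because joint 6 was near its limit. I rocked it the rest of the way, and the other three legs entirely, with a loose finger push.
- **Crate knocked:** The crate moved about 3 cm partway through, so I measured it again. In the picture taken just after the last leg was set down, leg0 was leaning about 0.3 rad in its cell. I straightened it and set it down again.

**Last checks**
- **Legs:** After the fix, the leg0, leg1 and leg3 heads measured within about 5 mm of their cell centres. One automatic circle fit put leg2 about 12 mm off. An earlier reading from the viewed picture put it within 7 mm, and its area of the image had not changed since, so I took the circle fit as noise.
- **Other things on the bench:** The top view showed no change for the driver, glue, tin, box and offcuts. The hammer area differed by 1%, which I put down to shadow.
- **Not viewed:** The 16-picture limit was used up, so I checked the final state after straightening leg0 by measurement only.

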